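# Home the soldering carriage and zero its position dial

### The arm

A 6-joint arm with a two-finger parallel gripper is mounted at the origin on the work surface. World frame = base frame: x ahead of the robot, y to its left, z up, the work surface at z = 0. Lengths are in m, angles in rad, forces in N, time in s.
With the tool pointing down it reaches from about 0.3 to 0.875 m from the base axis. Payload 6.4 kg.
Tool frame: the origin (TCP) lies at the very end of the fingers, on their centre line; the grasp point (between the pads) lies 19 mm behind it (ctrl.hold_point_z is the distance from the TCP to the grasp point, in m); y points along the fingers, x is the direction in which the jaws open and shut, and the axes are right-handed (so a half turn about y gives the same grasp; the last joint's range is limited). The gripper opens to 85 mm and grips with 20 to 120 N. Pads are 22 mm wide; open, the fingers measure 114 mm over their backs; the gripper's body (76 mm by 85 mm) begins 54 mm behind the grasp point. The pads swing forward as they close: fully open they stand 13 mm farther back than shut.
Start: joints at [-1.434, 0.181, 1.607, -0, 1.354, -0.206], TCP at [0.193, -0.542, 0.207] pointing down, gripper open.
Joint ranges: [-2.99, 2.99], [-0.89, 2.07], [0.3, 2.58], [-1.14, 4.28], [0, 2.63], [-3.12, 3.12]. Speed limits (rad/s): [2.57, 2.57, 3.01, 3.14, 3.14, 3.14].

### API

Orientations are given as a unit quaternion [w, x, y, z].
In Python, from bench import ctrl, imaging gives the robot as it stands.
- The arm moves only by the shell command python3 -m jog 'ROWS'. ROWS is JSON, a list of rows, each a list of 3 entries, a list of its own where there are three numbers: the shift along the tool's x, y, z in cm, then the turn, a rotation vector about the tool's x, y, z in rad, then the finger opening in cm, from 0 to 8.54. A call has 1 to 12 rows; each row shifts and turns the pose as measured when the row begins, along the tool's axes as they then stand; what a row does not reach is not made up. A row lasts 1/12 s, in which the tool goes at most 41.7 mm and 7.16 degrees, less where a joint would pass 70% of its speed; a pose out of reach is approached as far as the arm can. A call is refused whole if a number of a shift passes 4.17 or a number of a turn 0.125, either way. A call with a gripper value outside its range is refused whole. The fingers move at their own pace and stop on an object; the grip force is fixed at half the most. Time passes only in rows, so rows that do not move let the fingers close. It gives the time, the measured TCP pose, the force and the opening at its end, in the units of the state.
- ctrl.get_obs(): the state, without advancing time (a new reading comes with each control period).
- imaging.camera(name): name is "scene" or "side" or "wrist"; returns a dict with "frame" (420x560x3 uint8, red, green, blue), "depth" (420x560 float32, m along the optical axis (not along the pixel's ray), 0 where there is no reading), "K" (3x3 intrinsics, pixels), "R" (3x3) and "t" (3): a world point X has camera coordinates R X + t. Camera axes: x right, y down, z forward; pixel columns grow to the right and rows downward; lengths in m; the calibration is good to about 2 mm. The wrist camera is an equidistant fisheye: a pixel r from the principal point sees the ray r / f radians off the axis. A picture is of the moment at which its call begins.
- ctrl.hand_in(): hands the job in, once; it reports no verdict.
The state is a dict: "time_s": time; "q": joint angles; "dq": joint speeds; "joint_efforts": joint torques, N m; "eef_pos": TCP position; "eef_rot": TCP orientation; "wrist_force": force on the tool from outside, world axes, zero at the start; "torque": the same for the moment, N m; "opening": opening from 0.0 (shut) to 1.0 (fully open).
Only numpy, scipy, OpenCV 4.12 (cv2) and the standard library are available. Lean on these libraries where they do the work, as an engineer would, in place of code of your own. Each camera call takes 0.05 s, during which the arm holds its last target. There are 200 camera calls.

### The job

Lift the loose clamp bar off the crank's gearbox and lay it flat in the black tray, then wind the crank clockwise by its handle, at least one full turn, until it comes up against its stop (this drives the twin soldering irons along their rail to home). Then turn the dial's bezel by its raised bar grip until the bezel's zero line stands at the pointer, and leave everything else on the bench where it is.

Things in the scene. Friction and masses are not known exactly. Their poses are not given: they have to be found in the camera images.
- crank_axis (a point): centre of the top face of the fixed gearbox, a round black drum 216 mm across and 60 mm high; the point is at height 60 mm on the crank's vertical axis. A steel hub (26 mm across, top 32 mm above this face) carries the crank arm (20 mm wide, its underside 14 mm and its top 26 mm above this face), which reaches out to the handle 65 mm from the axis
- crank_grip (a point): middle of the crank's upright black rubber handle, 22 mm across and 62 mm tall, at height 123 mm (the handle runs from height 87 to 149 mm). The handle revolves freely on the arm, so it can be held firmly from above while it is carried round the axis in a circle of 65 mm radius
- crank (a joint): angle of the crank in rad, growing as it is wound clockwise seen from above; it starts between 0 and 1.2 and comes up against a hard stop at 7.6. Turning it also moves the dial's pointer by 0.4 rad anticlockwise per rad
- clamp_bar: loose aluminium bar 140 x 22 x 22 mm with two dark screw heads (16 mm across, 8 mm high) on top, 55 mm either side of its middle; 0.15 to 0.3 kg. Origin in the middle of its underside, x along its length, z up. It starts flat on the gearbox top, its middle about 61 mm from the crank's axis, square to the radius, roughly across the axis from the handle, in the way of the crank arm
- tray: fixed open black tray, 200 mm (x) by 120 mm (y) outside, 45 mm high, walls and floor 5 mm thick. Origin in the middle of its underside, x along its length
- bezel_grip (a point): on the dial's vertical axis at height 82 mm, in the middle of the bezel's raised black bar grip, 60 mm long, 14 mm thick, from 66 to 96 mm height. x runs along the bar grip towards the bezel's zero line, z up
- dial: the position dial: a fixed round grey housing 180 mm across, 50 mm high with a white face, origin under its centre on the dial's axis. The aluminium bezel on it is a disc 124 mm across, its top at 66 mm height, with thin black ticks and one zero line, the broadest and longest mark (24 x 6 mm), running out to its rim
- bezel_zero (a point): outer end of the bezel's zero line, on the bezel's rim 61 mm from the dial's axis, at height 66 mm
- bezel (a joint): angle of the bezel in rad, growing anticlockwise seen from above; turns freely either way with slight friction and stays where it is left
- pointer_tip (a point): tip of the dial's pointer, a small black arrow lying on the white face just outside the bezel's rim, driven by the crank; the point is 78 mm from the dial's axis, at height 54 mm, x pointing outwards
- spool: bystander: upright steel solder spool, 60 mm across, 50 mm high; origin under its centre
- flux_bottle: bystander: amber bottle with a black cap, 52 mm across, 100 mm high; origin under its centre
- tip_cleaner: bystander: black tip-cleaner pot with brass filling, 64 mm across, 55 mm high; origin under its centre
- paste_jar: bystander: white jar with a grey lid, 60 mm across, 60 mm high; origin under its centre
- iron_stand: bystander: dark steel block 50 x 110 x 30 mm with a black block on it up to 60 mm height; origin under its centre
- driver: bystander: screwdriver 140 mm long lying between the robot and the workplace; origin under its middle, x along it

How it is judged:
On the way, in this order (a step that is already met when the one before it is completed fails the run):
1. the clamp bar lies flat inside the tray, let go and at rest (x of clamp_bar in the frame of tray between -0.03 and 0.03 m and y of clamp_bar in the frame of tray between -0.047 and 0.047 m and z of clamp_bar in the frame of tray below 0.015 m and angle between clamp_bar's own z axis and vertical below 0.15 rad and contact force between clamp_bar and the fingers below 0.2 N and linear speed of clamp_bar below 0.03 m/s), for 0.2 s.
2. the crank has been wound clockwise to its stop (within 0.2 rad of it) (value of joint crank above 7.4 rad), for 0.1 s.
3. the bezel's zero line stands at the pointer (within 4 mm, measured sideways at the pointer's tip) (y of pointer_tip in the frame of bezel_grip between -0.004 and 0.004 m and x of pointer_tip in the frame of bezel_grip above 0.05 m), for 0.2 s.
At the end, for the whole second after the job is handed in: The clamp bar lies flat on the tray's floor, at rest; the crank is still within 0.2 rad of its clockwise stop (joint above 7.4); the bezel is at rest with its zero line pointing at the pointer, the pointer's tip less than 4 mm to either side of the zero line's direction (about 2.9 degrees) (all of step 1 and all of step 3 and value of joint crank above 7.4 rad and velocity of joint bezel between -0.05 and 0.05 rad/s); the robot touches nothing.
It fails at once if the crank is wound on past 1.5 rad while the clamp bar is not lying in the tray (value of joint crank above 1.5 rad and not (x of clamp_bar in the frame of tray between -0.03 and 0.03 m and y of clamp_bar in the frame of tray between -0.047 and 0.047 m and z of clamp_bar in the frame of tray below 0.015 m and angle between clamp_bar's own z axis and vertical below 0.15 rad)).
It fails at once if a bystander (spool, bottle, pot, jar, stand block, screwdriver) is shifted by more than 20 mm or knocked over (distance of any of spool, flux_bottle, tip_cleaner, paste_jar, iron_stand, driver from where it was at the start of the episode above 0.02 m or angle between any of spool, flux_bottle, tip_cleaner, paste_jar, iron_stand's own z axis and vertical above 0.4 rad).
It also fails if it takes over 72 s, if anything falls off the work surface, if the arm or the gripper's body presses on something with over 40 N, if the wrist force passes 120 N, or if a joint passes its speed limit or range.

## Working session

There is one attempt and no reset: what is moved stays moved. The work goes in short steps, Python scripts to look and compute and a shell command to move; the robot and the scene stay as the last step left them, time stands still between calls to the robot, and variables do not carry over. Pictures are saved under pics/ and viewed, about 8 in all and at most 12, crops included, and the job is handed in when it is done.

```bash
mkdir -p pics; ls
cat > h.py <<'E'
import numpy as np, cv2
from bench import ctrl, imaging
def snap(n,f=None):
    c=imaging.camera(n)
    if f: cv2.imwrite('pics/'+f,c['frame'][:,:,::-1])
    return c
def ray(c,u,v,fish=False):
    K=c['K']; x=(u-K[0,2])/K[0,0]; y=(v-K[1,2])/K[1,1]
    if fish:
        r=np.hypot(x,y)+1e-12; d=np.array([x/r*np.sin(r),y/r*np.sin(r),np.cos(r)])
    else: d=np.array([x,y,1.])
    return -c['R'].T@c['t'], c['R'].T@d
def onz(c,u,v,z,fish=False):
    o,d=ray(c,u,v,fish); return o+d*(z-o[2])/d[2]
E
python3 - <<'E'
from h import *
o=ctrl.get_obs();print(o['time_s'],o['eef_pos'],o['eef_rot'],o['opening'])
for n in ['scene','side','wrist']:
    c=snap(n,n+'0.png'); print(n,c['K'].round(1).tolist(),(-c['R'].T@c['t']).round(3),c['R'].round(3).tolist())
E
```

```text
pics
0.0 [ 0.1931979  -0.54092187  0.20607156] [ 0.57841383 -0.57749316  0.40782326 -0.40696349] 0.9991313212427685
scene [[529.4, 0.0, 279.8], [0.0, 529.4, 209.6], [0.0, 0.0, 1.0]] [ 1.304 -0.4    1.282] [[0.472, 0.881, 0.008], [0.727, -0.384, -0.57], [-0.499, 0.275, -0.822]]
side [[412.8, 0.0, 278.5], [0.0, 412.8, 214.1], [0.0, 0.0, 1.0]] [ 0.546 -0.613  0.763] [[0.998, -0.065, -0.021], [-0.063, -0.743, -0.666], [0.028, 0.666, -0.745]]
wrist [[325.2, 0.0, 279.9], [0.0, 325.2, 210.8], [0.0, 0.0, 1.0]] [ 0.272 -0.513  0.374] [[0.337, -0.942, -0.0], [-0.892, -0.319, 0.32], [-0.301, -0.107, -0.948]]
```

View pics/scene0.png

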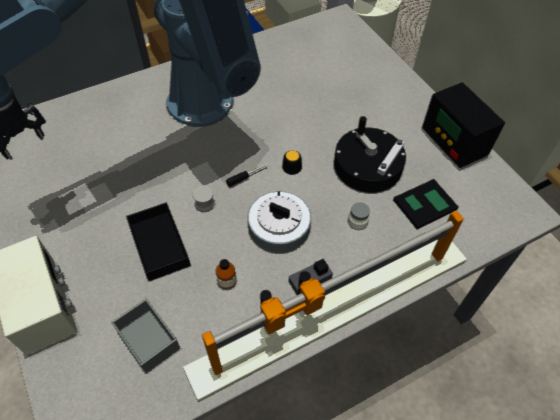

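View pics/side0.png

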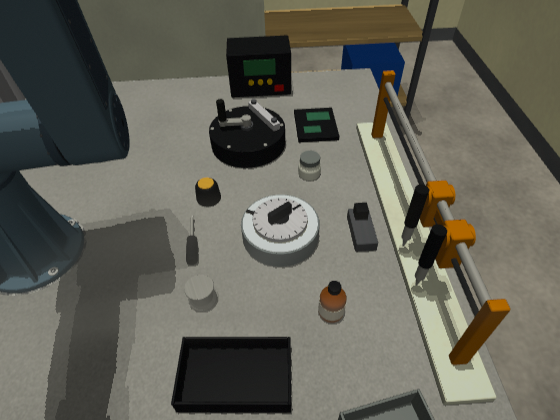

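Scene picture: gearbox (370,157), bar about (390,157), handle top (362,120), dial (279,217), tray (158,241). Now I'll measure these with depth and colour.

```bash
cat >> h.py <<'E'
def cloud(c):
    z=c['depth'];v,u=np.mgrid[:z.shape[0],:z.shape[1]];K=c['K']
    P=np.stack([(u-K[0,2])/K[0,0]*z,(v-K[1,2])/K[1,1]*z,z],-1)
    return (P-c['t'])@c['R']
def rect(P):
    (cx,cy),(w,h),a=cv2.minAreaRect(np.float32(P[:,:2]*1000)); 
    if w<h: w,h,a=h,w,a+90
    return np.round([cx,cy,w,h,a],1),len(P)
E
python3 - <<'E'
from h import *
for n in ['scene','side']:
    c=snap(n); P=cloud(c); f=c['frame'].astype(int); g=f.sum(-1); ok=c['depth']>0
    # coarse centres by ray
    pts={'scene':dict(gb=(371,150,.092),handle=(362,120,.149),bar=(390,157,.082),dial=(279,212,.066),tray=(158,240,.045)),
         'side':dict(gb=(246,121,.092),handle=(221,102,.149),bar=(265,116,.082),dial=(280,217,.066),tray=(235,373,.045))}[n]
    q={k:onz(c,*v) for k,v in pts.items()}
    print(n,{k:v[:2].round(3).tolist() for k,v in q.items()})
    def near(k,r,z0,z1,col=None):
        m=ok&(np.hypot(*(P-q[k])[...,:2].transpose(2,0,1))<r)&(P[...,2]>z0)&(P[...,2]<z1)
        if col is not None: m&=col
        return P[m]
    print('bar',rect(near('bar',.09,.076,.094,(g>330)&(np.hypot(*(P-q['handle'])[...,:2].transpose(2,0,1))>.08))))
    print('gb',rect(near('gb',.14,.054,.064,g<200)))
    print('handle',rect(near('handle',.03,.143,.16)))
    print('dial',rect(near('dial',.12,.044,.056)),'bezel',rect(near('dial',.075,.061,.07)),'grip',rect(near('dial',.06,.09,.102)))
    print('tray',rect(near('tray',.15,.04,.05,g<150)))
E
```

```text
scene {'gb': [0.518, 0.34], 'handle': [0.446, 0.346], 'bar': [0.561, 0.381], 'dial': [0.572, 0.001], 'tray': [0.487, -0.327]}
bar (array([555.2, 387.5, 140.9,  22.1, 119. ]), 213)
gb (array([506.5, 348.8, 213.3, 211.8, 171.5]), 2165)
handle (array([439.5, 350.7,  23.6,  18.8, 166.4]), 36)
dial (array([575. ,  -1.9, 179.4, 177.5, 149.8]), 1318) bezel (array([575.9,  -1.6, 124.5, 121. ,  13.6]), 1007) grip (array([575.1,  -1.6,  59.7,  20.3,  36.5]), 102)
tray (array([ 473. , -327.3,  204.2,  117. ,  175.9]), 285)
side {'gb': [0.505, 0.336], 'handle': [0.443, 0.346], 'bar': [0.558, 0.368], 'dial': [0.575, 0.001], 'tray': [0.473, -0.335]}
bar (array([553.9, 388.6, 137.3,  23.4, 118.4]), 165)
gb (array([503.6, 349.5, 212.3, 211.4, 159.3]), 2083)
handle (array([438.4, 352. ,  19.7,  19.1,  51.4]), 39)
dial (array([574.1,  -1.1, 179.2, 177.2,  90.1]), 1857) bezel (array([573.7,  -1.4, 122.3, 121.9,  11.1]), 1521) grip (array([573.2,  -1.3,  58.8,  14.8,  35.4]), 150)
tray (array([ 469.7, -327.3,  199.8,  121.1,  175.6]), 1241)
```

```bash
cat >> h.py <<'E'
from scipy.spatial.transform import Rotation as Ro
def pose():
    o=ctrl.get_obs(); w=o['eef_rot']; return np.array(o['eef_pos']),Ro.from_quat([w[1],w[2],w[3],w[0]]).as_matrix(),o
def plan(target,yaw,n):
    """per-row tool shift (cm) and turn (rad) towards target, jaw axis yaw (rad, mod pi), over n rows; shift re-expressed as tool turns"""
    p,R,o=pose(); cur=np.arctan2(R[1,0],R[0,0]); d=(yaw-cur+np.pi/2)%np.pi-np.pi/2
    zt=np.array([0,0,-1.]); Rt=Ro.from_euler('z',cur+d).as_matrix()@np.diag([1,-1,-1.])
    full=Ro.from_matrix(R.T@Rt).as_rotvec()
    print('t',round(o['time_s'],2),'pos',p.round(4),'yaw',round(cur,3),'dyaw',round(d,3),'q',np.round(o['q'],2),'tilt',(R[:,2]).round(3),'open',round(o['opening'],3),'F',np.round(o['wrist_force'],1))
    print('tool shift total cm',(R.T@(np.array(target)-p)*100).round(2),'turn total',full.round(3))
    s=(np.array(target)-p)/n
    for i in range(n):
        Ri=R@Ro.from_rotvec(full*i/n).as_matrix(); print((Ri.T@s*100).round(2).tolist(),(full/n).round(3).tolist())
E
python3 -c "
from h import *
plan([.5545,.388,.2],np.radians(28.7),26)"
```

```text
t 0.25 pos [ 0.1932 -0.5413  0.2066] yaw -1.228 dyaw -1.413 q [-1.43  0.18  1.61 -0.    1.35 -0.21] tilt [0.942 0.336 0.   ] open 1.0 F [ 0.1  0.1 -0.3]
tool shift total cm [-75.38   0.73  65.26] turn total [-1.279  1.092  1.091]
[-2.9, 0.03, 2.51] [-0.049, 0.042, 0.042]
[-3.0, 0.03, 2.39] [-0.049, 0.042, 0.042]
[-3.1, 0.04, 2.26] [-0.049, 0.042, 0.042]
[-3.19, 0.07, 2.13] [-0.049, 0.042, 0.042]
[-3.27, 0.1, 2.0] [-0.049, 0.042, 0.042]
[-3.35, 0.15, 1.87] [-0.049, 0.042, 0.042]
[-3.41, 0.2, 1.73] [-0.049, 0.042, 0.042]
[-3.48, 0.26, 1.6] [-0.049, 0.042, 0.042]
[-3.53, 0.33, 1.47] [-0.049, 0.042, 0.042]
[-3.57, 0.41, 1.34] [-0.049, 0.042, 0.042]
[-3.6, 0.5, 1.21] [-0.049, 0.042, 0.042]
[-3.63, 0.6, 1.08] [-0.049, 0.042, 0.042]
[-3.65, 0.7, 0.96] [-0.049, 0.042, 0.042]
[-3.65, 0.81, 0.85] [-0.049, 0.042, 0.042]
[-3.65, 0.92, 0.74] [-0.049, 0.042, 0.042]
[-3.64, 1.04, 0.63] [-0.049, 0.042, 0.042]
[-3.61, 1.17, 0.53] [-0.049, 0.042, 0.042]
[-3.58, 1.29, 0.44] [-0.049, 0.042, 0.042]
[-3.54, 1.42, 0.36] [-0.049, 0.042, 0.042]
[-3.49, 1.55, 0.28] [-0.049, 0.042, 0.042]
[-3.44, 1.69, 0.22] [-0.049, 0.042, 0.042]
[-3.37, 1.82, 0.16] [-0.049, 0.042, 0.042]
[-3.3, 1.95, 0.11] [-0.049, 0.042, 0.042]
[-3.22, 2.09, 0.08] [-0.049, 0.042, 0.042]
[-3.13, 2.22, 0.05] [-0.049, 0.042, 0.042]
[-3.03, 2.34, 0.03] [-0.049, 0.042, 0.042]
```

Noted: the tool's y axis is the approach direction (down), x the jaw axis. I'll fix the planner for that.

```bash
cat >> h.py <<'E'
def plan(target,yaw,n,show=True,flip=0):
    p,R,o=pose(); cur=np.arctan2(R[1,0],R[0,0]); d=(yaw-cur+np.pi/2)%np.pi-np.pi/2+flip*np.pi
    c,s=np.cos(cur+d),np.sin(cur+d); Rt=np.array([[c,0,s],[s,0,-c],[0,-1,0]]); Rt[:,2]=np.cross(Rt[:,0],Rt[:,1])
    full=Ro.from_matrix(R.T@Rt).as_rotvec()
    print('t',round(o['time_s'],2),'pos',p.round(4),'yaw',round(cur,3),'dyaw',round(d,3),'q',np.round(o['q'],2),'down',(R[:,1]).round(3),'open',round(o['opening'],3),'F',np.round(o['wrist_force'],1))
    print('total cm',(R.T@(np.array(target)-p)*100).round(2),'turn',full.round(3))
    st=(np.array(target)-p)/n
    for i in range(n if show else 0):
        Ri=R@Ro.from_rotvec(full*i/n).as_matrix(); print((Ri.T@st*100).round(1).tolist(),(full/n).round(3).tolist())
E
python3 -c "
from h import *
plan([.5545,.388,.22],np.radians(28.7),27)"
```

```text
t 0.25 pos [ 0.1932 -0.5413  0.2066] yaw -1.228 dyaw -1.413 q [-1.43  0.18  1.61 -0.    1.35 -0.21] down [-0.     0.001 -1.   ] open 1.0 F [ 0.1  0.1 -0.3]
total cm [-75.38  -1.27  65.26] turn [ 0.000e+00  1.413e+00 -1.000e-03]
[-2.8, -0.0, 2.4] [0.0, 0.052, -0.0]
[-2.9, -0.0, 2.3] [0.0, 0.052, -0.0]
[-3.0, -0.0, 2.1] [0.0, 0.052, -0.0]
[-3.1, -0.0, 2.0] [0.0, 0.052, -0.0]
[-3.2, -0.0, 1.8] [0.0, 0.052, -0.0]
[-3.3, -0.0, 1.6] [0.0, 0.052, -0.0]
[-3.4, -0.0, 1.4] [0.0, 0.052, -0.0]
[-3.5, -0.0, 1.3] [0.0, 0.052, -0.0]
[-3.5, -0.0, 1.1] [0.0, 0.052, -0.0]
[-3.6, -0.0, 0.9] [0.0, 0.052, -0.0]
[-3.6, -0.0, 0.7] [0.0, 0.052, -0.0]
[-3.7, -0.0, 0.5] [0.0, 0.052, -0.0]
[-3.7, -0.0, 0.3] [0.0, 0.052, -0.0]
[-3.7, -0.0, 0.1] [0.0, 0.052, -0.0]
[-3.7, -0.0, -0.1] [0.0, 0.052, -0.0]
[-3.7, -0.0, -0.3] [0.0, 0.052, -0.0]
[-3.7, -0.0, -0.5] [0.0, 0.052, -0.0]
[-3.6, -0.0, -0.6] [0.0, 0.052, -0.0]
[-3.6, -0.0, -0.8] [0.0, 0.052, -0.0]
[-3.5, -0.0, -1.0] [0.0, 0.052, -0.0]
[-3.5, -0.0, -1.2] [0.0, 0.052, -0.0]
[-3.4, -0.0, -1.4] [0.0, 0.052, -0.0]
[-3.3, -0.0, -1.6] [0.0, 0.052, -0.0]
[-3.3, -0.0, -1.7] [0.0, 0.052, -0.0]
[-3.2, -0.0, -1.9] [0.0, 0.052, -0.0]
[-3.1, -0.0, -2.1] [0.0, 0.052, -0.0]
[-2.9, -0.0, -2.2] [0.0, 0.052, -0.0]
```

```bash
python3 -c "
from h import *
plan([.5545,.388,.22],np.radians(28.7),27,flip=1)"
```

```text
t 0.25 pos [ 0.1932 -0.5413  0.2066] yaw -1.228 dyaw 1.729 q [-1.43  0.18  1.61 -0.    1.35 -0.21] down [-0.     0.001 -1.   ] open 1.0 F [ 0.1  0.1 -0.3]
total cm [-75.38  -1.27  65.26] turn [-1.000e-03 -1.729e+00 -0.000e+00]
[-2.8, -0.0, 2.4] [-0.0, -0.064, -0.0]
[-2.6, -0.0, 2.6] [-0.0, -0.064, -0.0]
[-2.5, -0.0, 2.8] [-0.0, -0.064, -0.0]
[-2.3, -0.0, 2.9] [-0.0, -0.064, -0.0]
[-2.1, -0.0, 3.0] [-0.0, -0.064, -0.0]
[-1.9, -0.0, 3.2] [-0.0, -0.064, -0.0]
[-1.7, -0.0, 3.3] [-0.0, -0.064, -0.0]
[-1.5, -0.0, 3.4] [-0.0, -0.064, -0.0]
[-1.2, -0.0, 3.5] [-0.0, -0.064, -0.0]
[-1.0, -0.0, 3.5] [-0.0, -0.064, -0.0]
[-0.8, -0.0, 3.6] [-0.0, -0.064, -0.0]
[-0.6, -0.0, 3.6] [-0.0, -0.064, -0.0]
[-0.3, -0.0, 3.7] [-0.0, -0.064, -0.0]
[-0.1, -0.0, 3.7] [-0.0, -0.064, -0.0]
[0.1, -0.0, 3.7] [-0.0, -0.064, -0.0]
[0.4, -0.0, 3.7] [-0.0, -0.064, -0.0]
[0.6, -0.0, 3.6] [-0.0, -0.064, -0.0]
[0.8, -0.0, 3.6] [-0.0, -0.064, -0.0]
[1.1, -0.0, 3.5] [-0.0, -0.064, -0.0]
[1.3, -0.0, 3.5] [-0.0, -0.064, -0.0]
[1.5, -0.0, 3.4] [-0.0, -0.064, -0.0]
[1.7, -0.0, 3.3] [-0.0, -0.064, -0.0]
[1.9, -0.0, 3.1] [-0.0, -0.064, -0.0]
[2.1, -0.0, 3.0] [-0.0, -0.064, -0.0]
[2.3, -0.0, 2.9] [-0.0, -0.064, -0.0]
[2.5, -0.0, 2.7] [-0.0, -0.064, -0.0]
[2.7, -0.0, 2.6] [-0.0, -0.064, -0.0]
```

```bash
python3 -m jog '[[[-2.8,-0.3,2.4],[0,-0.064,0],4],[[-2.6,-0.3,2.6],[0,-0.064,0],4],[[-2.5,-0.3,2.8],[0,-0.064,0],4],[[-2.3,-0.3,2.9],[0,-0.064,0],4],[[-2.1,0,3.0],[0,-0.064,0],4],[[-1.9,0,3.2],[0,-0.064,0],4],[[-1.7,0,3.3],[0,-0.064,0],4],[[-1.5,0,3.4],[0,-0.064,0],4],[[-1.2,0,3.5],[0,-0.064,0],4],[[-1.0,0,3.5],[0,-0.064,0],4],[[-0.8,0,3.6],[0,-0.064,0],4],[[-0.6,0,3.6],[0,-0.064,0],4]]'
python3 -m jog '[[[-0.3,0,3.7],[0,-0.064,0],4],[[-0.1,0,3.7],[0,-0.064,0],4],[[0.1,0,3.7],[0,-0.064,0],4],[[0.4,0,3.7],[0,-0.064,0],4],[[0.6,0,3.6],[0,-0.064,0],4],[[0.8,0,3.6],[0,-0.064,0],4],[[1.1,0,3.5],[0,-0.064,0],4],[[1.3,0,3.5],[0,-0.064,0],4],[[1.5,0,3.4],[0,-0.064,0],4]]'
python3 -c "
from h import *
plan([.5545,.388,.22],np.radians(28.7),8,flip=0)"
```

```text
time_s: 1.25
eef_pos: [0.35, -0.1144, 0.217]
eef_rot: [0.69, -0.69, 0.153, -0.155]
wrist_force: [0.7, 0.3, -0.2]
opening: 0.467
time_s: 2.0
eef_pos: [0.4613, 0.2185, 0.2194]
eef_rot: [-0.703, 0.706, 0.063, -0.056]
wrist_force: [0.7, -0.1, 1.2]
opening: 0.471
t 2.0 pos [0.4613 0.2185 0.2194] yaw 0.168 dyaw 0.332 q [ 0.21  0.02  1.76 -0.    1.35  0.05] down [ 0.011 -0.002 -1.   ] open 0.471 F [ 0.7 -0.1  1.2]
total cm [12.04 -0.   15.15] turn [ 0.006 -0.332  0.01 ]
[1.5, -0.0, 1.9] [0.001, -0.042, 0.001]
[1.6, -0.0, 1.8] [0.001, -0.042, 0.001]
[1.7, -0.0, 1.8] [0.001, -0.042, 0.001]
[1.7, -0.0, 1.7] [0.001, -0.042, 0.001]
[1.8, -0.0, 1.6] [0.001, -0.042, 0.001]
[1.9, -0.0, 1.5] [0.001, -0.042, 0.001]
[1.9, -0.0, 1.5] [0.001, -0.042, 0.001]
[2.0, -0.0, 1.4] [0.001, -0.042, 0.001]
```

```bash
python3 -m jog '[[[1.5,0,1.9],[0,-0.042,0],4],[[1.6,0,1.8],[0,-0.042,0],4],[[1.7,0,1.8],[0,-0.042,0],4],[[1.7,0,1.7],[0,-0.042,0],4],[[1.8,0,1.6],[0,-0.042,0],4],[[1.9,0,1.5],[0,-0.042,0],4],[[1.9,0,1.5],[0,-0.042,0],4],[[2.0,0,1.4],[0,-0.042,0],4],[[0,0,0],[0,0,0],4]]'
python3 -c "
from h import *
c=snap('wrist','w1.png')
plan([.5545,.388,.063],np.radians(28.7),7)"
```

```text
time_s: 2.75
eef_pos: [0.5542, 0.4071, 0.2166]
eef_rot: [-0.681, 0.683, 0.19, -0.184]
wrist_force: [-0.6, -0.3, -1.1]
opening: 0.469
t 2.8 pos [0.5535 0.4056 0.2163] yaw 0.533 dyaw -0.032 q [ 0.46  0.41  1.29 -0.01  1.43 -0.07] down [ 0.007 -0.003 -1.   ] open 0.467 F [ 0.7 -0.1 -0.8]
total cm [-0.88 15.34 -1.47] turn [0.006 0.032 0.005]
[-0.1, 2.2, -0.2] [0.001, 0.005, 0.001]
[-0.1, 2.2, -0.2] [0.001, 0.005, 0.001]
[-0.1, 2.2, -0.2] [0.001, 0.005, 0.001]
[-0.1, 2.2, -0.2] [0.001, 0.005, 0.001]
[-0.1, 2.2, -0.2] [0.001, 0.005, 0.001]
[-0.1, 2.2, -0.2] [0.001, 0.005, 0.001]
[-0.1, 2.2, -0.2] [0.001, 0.005, 0.001]
```

View pics/w1.png

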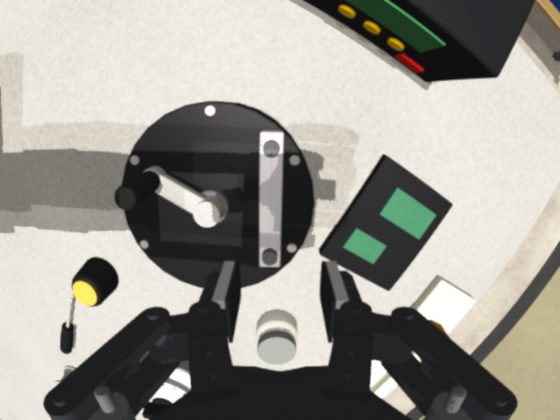

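Wrist picture: bar upright in the image, screw heads at (271,148) and (269,257), jaws already square to it; hub (207,208), handle top (126,196).

```bash
python3 -c "
from h import *
c=snap('wrist')
a=onz(c,271,148,.09,1);b=onz(c,269.5,257,.09,1);print(a,b,(a+b)/2,np.linalg.norm(a-b),np.degrees(np.arctan2(*(b-a)[1::-1])))
print('hub',onz(c,207,208,.092,1))
d=a-b; yaw=np.arctan2(d[1],d[0])-np.pi/2
m=(a+b)/2*.5+.5*np.array([.5545,.388,.09])
print(m,yaw); plan([m[0],m[1],.063],yaw,7)"
```

```text
[0.52664456 0.43899324 0.09      ] [0.58028235 0.3432794  0.09      ] [0.55346346 0.39113632 0.09      ] 0.10971851755661832 -60.73384135832976
hub [0.50201108 0.35876977 0.092     ]
[0.55398173 0.38956816 0.09      ] 0.5107908277081372
t 2.85 pos [0.5531 0.4043 0.2165] yaw 0.531 dyaw -0.021 q [ 0.46  0.41  1.3  -0.01  1.43 -0.07] down [ 0.007 -0.004 -1.   ] open 0.474 F [ 0.1 -0.1  0.2]
total cm [-0.74 15.35 -1.21] turn [0.007 0.021 0.004]
[-0.1, 2.2, -0.2] [0.001, 0.003, 0.001]
[-0.1, 2.2, -0.2] [0.001, 0.003, 0.001]
[-0.1, 2.2, -0.2] [0.001, 0.003, 0.001]
[-0.1, 2.2, -0.2] [0.001, 0.003, 0.001]
[-0.1, 2.2, -0.2] [0.001, 0.003, 0.001]
[-0.1, 2.2, -0.2] [0.001, 0.003, 0.001]
[-0.1, 2.2, -0.2] [0.001, 0.003, 0.001]
```

```bash
python3 -m jog '[[[-0.2,1.5,-0.4],[0.001,0.005,0.001],4],[[-0.2,2.5,-0.4],[0.001,0.005,0.001],4],[[-0.2,2.5,-0.3],[0.001,0.005,0.001],4],[[-0.1,2.5,-0.1],[0.001,0.005,0.001],4],[[0,2,0],[0.001,0,0.001],4],[[0,1.5,0],[0,0,0],4],[[0,1,0],[0,0,0],4],[[0,0,0],[0,0,0],4]]'
python3 -c "
from h import *
plan([.554,.3895,.063],.511,4)"
```

```text
time_s: 3.52
eef_pos: [0.5525, 0.3821, 0.0802]
eef_rot: [-0.684, 0.686, 0.176, -0.174]
wrist_force: [-0.8, 0.2, -0.3]
opening: 0.469
t 3.52 pos [0.5525 0.3821 0.0802] yaw 0.5 dyaw 0.011 q [ 0.43  0.51  1.44 -0.    1.19 -0.07] down [ 0.003 -0.003 -1.   ] open 0.469 F [-0.8  0.2 -0.3]
total cm [0.48 1.72 0.58] turn [ 0.004 -0.011  0.002]
[0.1, 0.4, 0.1] [0.001, -0.003, 0.0]
[0.1, 0.4, 0.1] [0.001, -0.003, 0.0]
[0.1, 0.4, 0.1] [0.001, -0.003, 0.0]
[0.1, 0.4, 0.1] [0.001, -0.003, 0.0]
```

```bash
python3 -m jog '[[[0.3,0.8,0.3],[0,0,0],4],[[0.2,0.7,0.2],[0,0,0],4],[[0,0.2,0.1],[0,0,0],4],[[0,0,0],[0,0,0],4],[[0,0,0],[0,0,0],1.6],[[0,0,0],[0,0,0],1.6],[[0,0,0],[0,0,0],1.6],[[0,0,0],[0,0,0],1.6]]'
python3 -c "
from h import *
plan([.554,.3895,.063],.511,0)"
```

```text
time_s: 4.18
eef_pos: [0.557, 0.3913, 0.0674]
eef_rot: [-0.684, 0.686, 0.178, -0.171]
wrist_force: [0.8, 0.3, -0.1]
opening: 0.188
t 4.18 pos [0.557  0.3913 0.0674] yaw 0.499 dyaw 0.012 q [ 0.44  0.54  1.43 -0.    1.16 -0.06] down [ 0.01   0.001 -1.   ] open 0.188 F [ 0.8  0.3 -0.1]
total cm [-0.35  0.43 -0.01] turn [ 0.005 -0.012  0.009]h.py:42: RuntimeWarning: divide by zero encountered in divide
  st=(np.array(target)-p)/n
```

```bash
python3 -c "
from h import *
c=snap('wrist','w2.png')"
```

```text
(no output)
```

View pics/w2.png

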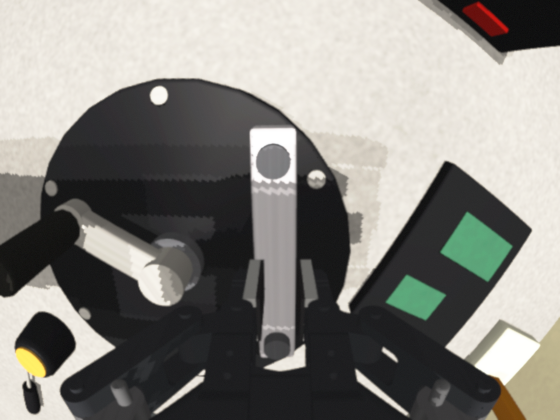

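Picture: fingers straddle the bar (tips near (255,265),(308,265)), grip roughly mid-length. I'll command fully closed to be sure of grip.

```bash
python3 -m jog '[[[0,0.3,0],[0,0,0],1.6],[[0,0,0],[0,0,0],0],[[0,0,0],[0,0,0],0],[[0,0,0],[0,0,0],0],[[0,0,0],[0,0,0],0]]'; python3 -m jog '[[[0,-1.5,0],[0,0,0],0],[[0,-2,0],[0,0,0],0],[[0,-2,0],[0,0,0],0],[[0,0,0],[0,0,0],0]]'
```

```text
time_s: 4.65
eef_pos: [0.5573, 0.3913, 0.0646]
eef_rot: [-0.685, 0.686, 0.178, -0.171]
wrist_force: [-0.1, 0.4, -0.8]
opening: -0.003
time_s: 4.98
eef_pos: [0.5556, 0.3907, 0.1223]
eef_rot: [-0.684, 0.686, 0.177, -0.172]
wrist_force: [0.2, 0.2, 2.2]
opening: -0.001
```

```bash
python3 -c "
from h import *
c=snap('wrist','w3.png')
s=snap('side');cv2.imwrite('pics/s3.png',cv2.resize(s['frame'][60:260,150:400,::-1],None,fx=3,fy=3))"
```

```text
(no output)
```

View pics/s3.png

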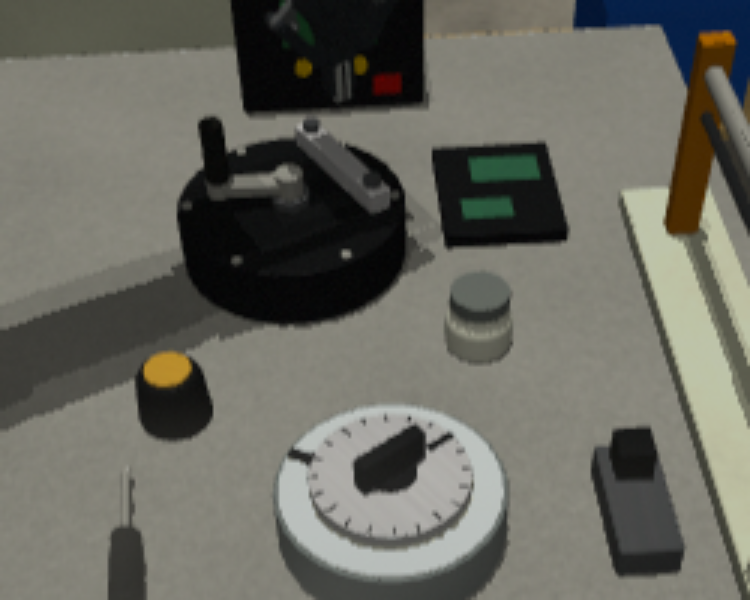

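```bash
python3 -c "
from h import *
p,R,o=pose(); print(p,o['opening'],R.round(3))
for n in ['side','scene']:
    c=snap(n); 
    for z in (0,-.03): 
        q=c['R']@(p+R[:,1]*z)+c['t']; print(n,(c['K']@q/q[2])[:2])
    P=cloud(c); m=(c['depth']>0)&(np.hypot(P[...,0]-p[0],P[...,1]-p[1])<.05)
    zz=P[m]; h=zz[zz[:,2]>.094]; print(np.histogram(zz[:,2],np.arange(.05,.26,.01)));print(h[h[:,2].argsort()[:5]])
    b=zz[(zz[:,2]>.075)&(zz[:,2]<.087)];print('bar',rect(b))
f=snap('scene')['frame'];cv2.imwrite('pics/sc3.png',cv2.resize(f[60:240,300:500,::-1],None,fx=3,fy=3))
"
```

```text
[0.55392435 0.38980291 0.11852733] 0.0011541501222760888 [[ 0.878  0.004 -0.479]
 [ 0.479 -0.003  0.878]
 [ 0.002 -1.    -0.004]]
side [262.68589181 100.49590227]
side [262.10264037  90.898034  ]
(array([194,  97,  82, 114,   1,   0,   0,   0,   0,  13,  36,  35,  36,
        45, 101,  85, 107, 101, 113, 143]), array([0.05, 0.06, 0.07, 0.08, 0.09, 0.1 , 0.11, 0.12, 0.13, 0.14, 0.15,
       0.16, 0.17, 0.18, 0.19, 0.2 , 0.21, 0.22, 0.23, 0.24, 0.25]))
[[0.55281471 0.37907352 0.14264702]
 [0.55027551 0.38238847 0.14382309]
 [0.55299008 0.38177987 0.1440345 ]
 [0.55568607 0.37958001 0.1452364 ]
 [0.56402618 0.38304904 0.14564943]]
bar (array([553.1, 390.6,  96.5,  24.1, 119.8]), 163)
scene [393.44040919 146.15808142]
scene [395.3683383  139.15325797]
(array([275, 175,  84, 111,   3,   0,   0,   0,   0,  16,  19,  29,  20,
        49, 101,  70,  69,  75,  83, 102]), array([0.05, 0.06, 0.07, 0.08, 0.09, 0.1 , 0.11, 0.12, 0.13, 0.14, 0.15,
       0.16, 0.17, 0.18, 0.19, 0.2 , 0.21, 0.22, 0.23, 0.24, 0.25]))
[[0.54179677 0.38095499 0.14206401]
 [0.56219855 0.38380552 0.14351414]
 [0.56128165 0.38081046 0.14416433]
 [0.55554332 0.37782834 0.14432372]
 [0.55851769 0.38262462 0.14476642]]
bar (array([537.4, 381.1,  97.6,  59.6, 119.3]), 179)
```

View pics/sc3.png

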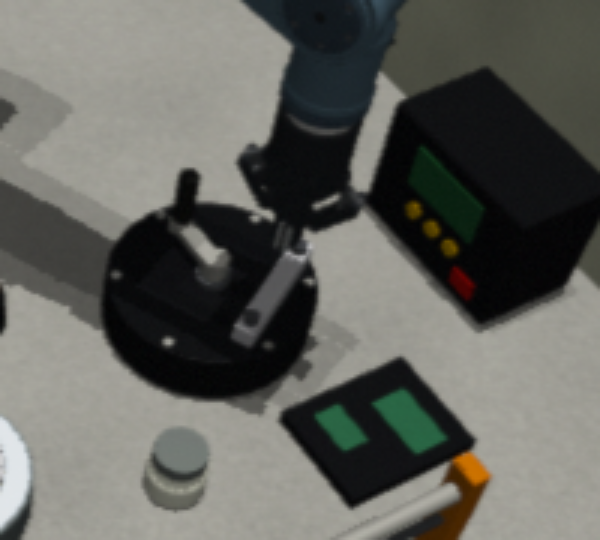

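```bash
python3 -c "
from h import *
print(ctrl.hold_point_z,[a for a in dir(ctrl) if a[0]!='_'])"; python3 -m jog '[[[0,0,0],[0,0,0],4.5],[[0,0,0],[0,0,0],4.5],[[0,0,0],[0,0,0],4.5],[[0,0,0],[0,0,0],4.5]]'; python3 -m jog '[[[0,2,0],[0,0,0],4.5],[[0,2,0],[0,0,0],4.5],[[0,1.2,0],[0,0,0],4.5],[[0,0,0],[0,0,0],4.5]]'
python3 -c "
from h import *
plan([.554,.3895,.045],.511,3)"
```

```text
0.0187 ['MotionError', 'get_obs', 'hand_in', 'hold_point_z']
time_s: 5.57
eef_pos: [0.5501, 0.3879, 0.1114]
eef_rot: [-0.683, 0.687, 0.172, -0.177]
wrist_force: [0.0, 0.0, 0.1]
opening: 0.529
time_s: 5.9
eef_pos: [0.5506, 0.3879, 0.0582]
eef_rot: [-0.683, 0.687, 0.172, -0.177]
wrist_force: [-0.7, 0.3, -0.7]
opening: 0.531
t 5.9 pos [0.5506 0.3879 0.0582] yaw 0.499 dyaw 0.012 q [ 0.44  0.55  1.43 -0.    1.16 -0.06] down [-0.005 -0.007 -1.   ] open 0.531 F [-0.7  0.3 -0.7]
total cm [ 0.38  1.32 -0.02] turn [ 0.004 -0.012 -0.007]
[0.1, 0.4, -0.0] [0.001, -0.004, -0.002]
[0.1, 0.4, -0.0] [0.001, -0.004, -0.002]
[0.1, 0.4, -0.0] [0.001, -0.004, -0.002]
```

```bash
cat >> h.py <<'E'
def tipz():
    for n in ['side','scene']:
        c=snap(n);p,R,o=pose();P=cloud(c)
        m=(c['depth']>0)&(np.hypot(P[...,0]-p[0],P[...,1]-p[1])<.06)&(c['frame'].astype(int).sum(-1)<400)
        h=P[m][:,2];h=np.sort(h[h>.097]);print(n,'eef',p.round(4),'q',np.round(o['q'],4),'low',h[:6].round(3))
E
python3 -c "
from h import *
tipz();tipz()"
```

```text
side eef [0.551  0.3882 0.0593] q [ 0.4401  0.5497  1.4335 -0.0043  1.1647 -0.0571] low [0.097 0.097 0.098 0.098 0.098 0.098]
scene eef [0.5519 0.3886 0.0608] q [ 0.4401  0.5484  1.4322 -0.0043  1.1651 -0.0571] low [0.097 0.098 0.098 0.098 0.099 0.099]
side eef [0.5527 0.389  0.0619] q [ 0.4401  0.5473  1.4312 -0.0043  1.1651 -0.0572] low [0.097 0.097 0.098 0.098 0.098 0.098]
scene eef [0.5532 0.3892 0.0626] q [ 0.4401  0.5466  1.4308 -0.0043  1.1649 -0.0572] low [0.098 0.098 0.099 0.099 0.099 0.099]
```

```bash
python3 -m jog '[[[0.1,0.9,0],[0,0,0],4.5],[[0,0.6,0],[0,0,0],4.5],[[0,0.3,0],[0,0,0],4.5],[[0,0,0],[0,0,0],4.5]]';  python3 -m jog '[[[0,0,0],[0,0,0],1.5],[[0,0,0],[0,0,0],1.5],[[0,0,0],[0,0,0],0.5],[[0,0,0],[0,0,0],0.5],[[0,0,0],[0,0,0],0.5]]'
```

```text
time_s: 6.43
eef_pos: [0.5566, 0.3909, 0.0468]
eef_rot: [-0.684, 0.686, 0.177, -0.172]
wrist_force: [-0.2, -0.8, -0.7]
opening: 0.527
time_s: 6.85
eef_pos: [0.5565, 0.3908, 0.0469]
eef_rot: [-0.684, 0.686, 0.177, -0.173]
wrist_force: [0.2, 0.7, -0.8]
opening: 0.232
```

```bash
python3 -m jog '[[[0,0,0],[0,0,0],0],[[0,0,0],[0,0,0],0],[[0,-1,0],[0,0,0],0],[[0,-2,0],[0,0,0],0],[[0,-3,0],[0,0,0],0],[[0,-3,0],[0,0,0],0],[[0,-3,0],[0,0,0],0],[[0,-2,0],[0,0,0],0],[[0,-1,0],[0,0,0],0]]'
python3 -c "
from h import *
for n in ['side']:
    c=snap(n);p,R,o=pose();P=cloud(c)
    d=P-p; u=d@R[:,0]; v=d@R[:,2]
    m=(c['depth']>0)&(abs(u)<.025)&(abs(v)<.08)&(c['frame'].astype(int).sum(-1)>250)&(P[...,2]>.1)&(P[...,2]<p[2]+.06)
    b=P[m];print(n,p,o['opening'],rect(b),np.percentile(b[:,2],[2,50,98]))
    t=(b[:,2]>p[2]+.03);print('v range',v[m].min(),v[m].max(),'u',u[m].min(),u[m].max())
plan([.471,-.327,.20],np.radians(85.8),24)
plan([.471,-.327,.20],np.radians(85.8),24,flip=-1)"
```

```text
time_s: 7.6
eef_pos: [0.5507, 0.3888, 0.1985]
eef_rot: [-0.683, 0.687, 0.171, -0.178]
wrist_force: [0.5, -0.6, -2.1]
opening: 0.234
side [0.55180982 0.38936163 0.20061394] 0.2329108461697897 (array([545.1, 384.3, 136.9,  17.4, 123.8]), 25) [0.2297325  0.2327049  0.23443848]
v range -0.0689216397319624 0.06714846329056848 u -0.013582187555475874 0.006304359231262511
t 7.65 pos [0.5518 0.3894 0.2006] yaw 0.499 dyaw 0.998 q [ 0.44  0.41  1.33 -0.    1.41 -0.06] down [-0.004 -0.006 -1.   ] open 0.233 F [1.4 0.9 0.5]
total cm [-41.38   0.54 -59.03] turn [-0.    -0.998 -0.008]
[-1.7, 0.0, -2.5] [-0.0, -0.042, -0.0]
[-1.8, 0.0, -2.4] [-0.0, -0.042, -0.0]
[-1.9, 0.0, -2.3] [-0.0, -0.042, -0.0]
[-2.0, 0.0, -2.2] [-0.0, -0.042, -0.0]
[-2.1, 0.0, -2.1] [-0.0, -0.042, -0.0]
[-2.2, 0.0, -2.1] [-0.0, -0.042, -0.0]
[-2.3, 0.0, -2.0] [-0.0, -0.042, -0.0]
[-2.4, 0.0, -1.9] [-0.0, -0.042, -0.0]
[-2.4, 0.0, -1.8] [-0.0, -0.042, -0.0]
[-2.5, 0.0, -1.7] [-0.0, -0.042, -0.0]
[-2.6, 0.0, -1.6] [-0.0, -0.042, -0.0]
[-2.6, 0.0, -1.4] [-0.0, -0.042, -0.0]
[-2.7, 0.0, -1.3] [-0.0, -0.042, -0.0]
[-2.7, 0.0, -1.
[... 795 characters left out ...]
, 0.089, -0.0]
[-0.5, 0.0, -3.0] [0.0, 0.089, -0.0]
[-0.2, 0.0, -3.0] [0.0, 0.089, -0.0]
[0.0, 0.0, -3.0] [0.0, 0.089, -0.0]
[0.3, 0.0, -3.0] [0.0, 0.089, -0.0]
[0.6, 0.0, -2.9] [0.0, 0.089, -0.0]
[0.8, 0.0, -2.9] [0.0, 0.089, -0.0]
[1.1, 0.0, -2.8] [0.0, 0.089, -0.0]
[1.3, 0.0, -2.7] [0.0, 0.089, -0.0]
[1.6, 0.0, -2.6] [0.0, 0.089, -0.0]
[1.8, 0.0, -2.4] [0.0, 0.089, -0.0]
[2.0, 0.0, -2.2] [0.0, 0.089, -0.0]
[2.2, 0.0, -2.1] [0.0, 0.089, -0.0]
[2.4, 0.0, -1.9] [0.0, 0.089, -0.0]
[2.5, 0.0, -1.6] [0.0, 0.089, -0.0]
[2.7, 0.0, -1.4] [0.0, 0.089, -0.0]
[2.8, 0.0, -1.2] [0.0, 0.089, -0.0]
[2.9, 0.0, -0.9] [0.0, 0.089, -0.0]
[2.9, 0.0, -0.6] [0.0, 0.089, -0.0]
[3.0, 0.0, -0.4] [0.0, 0.089, -0.0]
```

```bash
python3 -m jog '[[[-1.7,0,-2.5],[0,-0.042,0],0],[[-1.8,0,-2.4],[0,-0.042,0],0],[[-1.9,0,-2.3],[0,-0.042,0],0],[[-2.0,0,-2.2],[0,-0.042,0],0],[[-2.1,0,-2.1],[0,-0.042,0],0],[[-2.2,0,-2.1],[0,-0.042,0],0],[[-2.3,0,-2.0],[0,-0.042,0],0],[[-2.4,0,-1.9],[0,-0.042,0],0],[[-2.4,0,-1.8],[0,-0.042,0],0],[[-2.5,0,-1.7],[0,-0.042,0],0],[[-2.6,0,-1.6],[0,-0.042,0],0],[[-2.6,0,-1.4],[0,-0.042,0],0]]'
python3 -m jog '[[[-2.7,0,-1.3],[0,-0.042,0],0],[[-2.7,0,-1.2],[0,-0.042,0],0],[[-2.8,0,-1.1],[0,-0.042,0],0],[[-2.8,0,-1.0],[0,-0.042,0],0],[[-2.9,0,-0.9],[0,-0.042,0],0],[[-2.9,0,-0.7],[0,-0.042,0],0],[[-2.9,0,-0.6],[0,-0.042,0],0],[[-3,0,-0.5],[0,-0.042,0],0]]'
python3 -c "
from h import *
plan([.471,-.327,.15],np.radians(85.8),6)"
```

```text
time_s: 8.65
eef_pos: [0.5082, 0.0209, 0.1901]
eef_rot: [0.616, -0.612, -0.344, 0.357]
wrist_force: [0.4, 0.1, -2.3]
opening: 0.239
time_s: 9.32
eef_pos: [0.483, -0.227, 0.1816]
eef_rot: [0.551, -0.535, -0.445, 0.461]
wrist_force: [0.5, 0.3, -2.0]
opening: 0.235
t 9.32 pos [ 0.483  -0.227   0.1816] yaw 1.391 dyaw 0.107 q [-0.65  0.14  1.71 -0.02  1.32 -2.04] down [-0.032  0.003 -0.999] open 0.235 F [ 0.5  0.3 -2. ]
total cm [-10.05   3.16  -0.71] turn [-0.032 -0.107 -0.001]
[-1.7, 0.5, -0.1] [-0.005, -0.018, -0.0]
[-1.7, 0.5, -0.1] [-0.005, -0.018, -0.0]
[-1.7, 0.5, -0.1] [-0.005, -0.018, -0.0]
[-1.7, 0.5, -0.0] [-0.005, -0.018, -0.0]
[-1.7, 0.5, 0.0] [-0.005, -0.018, -0.0]
[-1.7, 0.5, 0.0] [-0.005, -0.018, -0.0]
```

```bash
python3 -m jog '[[[-2.2,0.4,-0.2],[-0.005,-0.02,0],0],[[-2.2,0.5,-0.2],[-0.005,-0.02,0],0],[[-2.0,0.5,-0.1],[-0.005,-0.02,0],0],[[-1.5,0.5,0],[-0.005,-0.02,0],0],[[-1,0.5,0],[-0.005,-0.02,0],0],[[-0.5,0.5,0],[-0.005,0,0],0],[[0,0,0],[0,0,0],0],[[0,0,0],[0,0,0],0]]'
python3 -c "
from h import *
c=snap('wrist','w4.png')
plan([.471,-.327,.15],np.radians(85.8),1)
for n in ['side','scene']:
    c=snap(n);p,R,o=pose();P=cloud(c)
    d=P-p; u=d@R[:,0]; v=d@R[:,2]; g=c['frame'].astype(int).sum(-1)
    m=(c['depth']>0)&(abs(u)<.025)&(abs(v)<.08)&(g>200)&(P[...,2]>p[2]+.015)&(P[...,2]<p[2]+.045)
    b=P[m];print(n,p,rect(b),'v',v[m].min(),v[m].max())
    m=(c['depth']>0)&(g<150)&(P[...,2]>.04)&(P[...,2]<.05)&(np.hypot(P[...,0]-.471,P[...,1]+.327)<.125)
    print('tray',rect(P[m]))
"
```

```text
time_s: 9.98
eef_pos: [0.4669, -0.3288, 0.1417]
eef_rot: [0.524, -0.516, -0.478, 0.48]
wrist_force: [-0.6, 0.6, -1.7]
opening: 0.236
t 10.03 pos [ 0.4668 -0.3284  0.1416] yaw 1.488 dyaw 0.009 q [-0.82  0.25  1.67 -0.    1.24 -2.31] down [-0.01   0.007 -1.   ] open 0.236 F [ 0.  -0.3 -2.4]
total cm [ 0.18 -0.85 -0.4 ] turn [-0.011 -0.009  0.006]
[0.2, -0.8, -0.4] [-0.011, -0.009, 0.006]
side [ 0.46720238 -0.32836409  0.14209939] (array([ 464.4, -330.5,  139.9,   32.8,  177.1]), 1127) v -0.06728611476995316 0.07309763058912477
tray (array([ 469.7, -327.9,  200.3,  120.6,  176. ]), 897)
scene [ 0.46758137 -0.32850049  0.14258776] (array([ 482.4, -329.5,  110.4,   44.7,    9.2]), 270) v -0.07122664397635138 0.04198335247126016
tray (array([ 472.6, -327.7,  201.7,  118.5,  175.6]), 281)
```

View pics/w4.png

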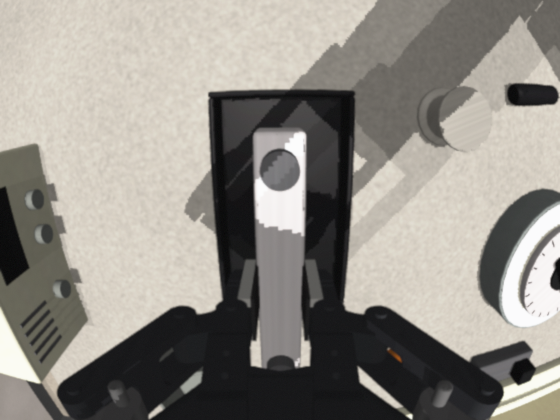

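Wrist picture: bar lies parallel to and centred between the tray walls (head at (280,170), walls at x≈215 and 350). Lowering.

```bash
python3 -m jog '[[[0,2,-0.2],[-0.005,0,0],0],[[0,3,-0.2],[-0.005,0,0],0],[[0,3,-0.1],[0,0,0],0],[[0,2.5,0],[0,0,0],0],[[0,1.5,0],[0,0,0],0],[[0,1,0],[0,0,0],0],[[0,0,0],[0,0,0],0]]'
python3 -c "
from h import *
plan([.475,-.325,-.003],np.radians(85.8),1)"
```

```text
time_s: 10.72
eef_pos: [0.4797, -0.3273, 0.0147]
eef_rot: [-0.514, 0.522, 0.483, -0.479]
wrist_force: [-0.4, 2.0, -2.5]
opening: 0.238
t 10.72 pos [ 0.4797 -0.3273  0.0147] yaw 1.496 dyaw 0.002 q [-0.81  0.43  1.73  0.01  0.98 -2.31] down [ 0.011 -0.005 -1.   ] open 0.238 F [-0.4  2.  -2.5]
total cm [0.2  1.77 0.51] turn [ 0.012 -0.002 -0.004]
[0.2, 1.8, 0.5] [0.012, -0.002, -0.004]
```

```bash
python3 -m jog '[[[0.1,0.6,0.3],[0.01,0,0],0],[[0.1,0.4,0.2],[0,0,0],0],[[0,0.3,0],[0,0,0],0],[[0,0,0],[0,0,0],0],[[0,0,0],[0,0,0],0]]'
python3 -c "
from h import *
plan([.475,-.325,-.003],np.radians(85.8),1)"
```

```text
time_s: 11.13
eef_pos: [0.4774, -0.326, 0.0048]
eef_rot: [-0.515, 0.521, 0.481, -0.482]
wrist_force: [-0.3, -0.4, -2.4]
opening: 0.24
t 11.13 pos [ 0.4774 -0.326   0.0048] yaw 1.498 dyaw -0.0 q [-0.8   0.44  1.73 -0.    0.96 -2.3 ] down [ 0.005 -0.008 -1.   ] open 0.24 F [-0.3 -0.4 -2.4]
total cm [0.09 0.78 0.25] turn [ 0.005  0.    -0.008]
[0.1, 0.8, 0.2] [0.005, 0.0, -0.008]
```

```bash
python3 -m jog '[[[0,0.4,0],[0,0,0],0],[[0,0.3,0],[0,0,0],0],[[0,0.2,0],[0,0,0],0],[[0,0,0],[0,0,0],0]]'
python3 -m jog '[[[0,0.2,0],[0,0,0],0],[[0,0,0],[0,0,0],0]]'
```

```text
time_s: 11.47
eef_pos: [0.4787, -0.3276, -0.0029]
eef_rot: [-0.513, 0.523, 0.48, -0.482]
wrist_force: [-0.4, -0.6, -2.7]
opening: 0.235
time_s: 11.63
eef_pos: [0.4786, -0.3277, -0.0052]
eef_rot: [-0.513, 0.523, 0.48, -0.482]
wrist_force: [1.0, -0.2, -2.7]
opening: 0.235
```

```bash
python3 -m jog '[[[0,0.3,0],[0,0,0],0],[[0,0.2,0],[0,0,0],0],[[0,0,0],[0,0,0],0]]'
```

```text
time_s: 11.88
eef_pos: [0.4792, -0.3285, -0.0075]
eef_rot: [-0.513, 0.523, 0.48, -0.482]
wrist_force: [-0.4, 1.0, -1.9]
opening: 0.236
```

```bash
python3 -m jog '[[[0,0.1,0],[0,0,0],0],[[0,0,0],[0,0,0],3.8],[[0,0,0],[0,0,0],3.8],[[0,0,0],[0,0,0],3.8],[[0,0,0],[0,0,0],3.8],[[0,-1.5,0],[0,0,0],3.8],[[0,-3,0],[0,0,0],3.8],[[0,-4,0],[0,0,0],3.8],[[0,-4,0],[0,0,0],3.8],[[0,-4,0],[0,0,0],3.8],[[0,-3,0],[0,0,0],3.8],[[0,-1,0],[0,0,0],3.8]]'
python3 -c "
from h import *
for n in ['side','scene']:
    c=snap(n);P=cloud(c); g=c['frame'].astype(int).sum(-1)
    m=(c['depth']>0)&(g>200)&(P[...,2]>.02)&(P[...,2]<.04)&(abs(P[...,0]-.471)<.09)&(abs(P[...,1]+.327)<.05)
    b=P[m];print(n,rect(b),np.percentile(b[:,2],[2,50,98]))
    a=c['frame']
# pointer & zero line from the side view
c=snap('side');cv2.imwrite('pics/d5.png',cv2.resize(c['frame'][170:280,230:335,::-1],None,fx=5,fy=5,interpolation=cv2.INTER_CUBIC))
plan([.439,.351,.25],0,26)
plan([.439,.351,.25],0,26,flip=-1)"
```

```text
time_s: 12.88
eef_pos: [0.475, -0.3237, 0.199]
eef_rot: [-0.517, 0.519, 0.48, -0.482]
wrist_force: [0.1, -0.5, 0.6]
opening: 0.444
side (array([ 476.7, -329.7,  139. ,   22.7,  175.7]), 966) [0.02092071 0.02679838 0.03569971]
scene (array([ 479.2, -330. ,  143.4,   21.8,  176. ]), 292) [0.02092876 0.02638696 0.03579635]
t 13.03 pos [ 0.4734 -0.3222  0.1938] yaw 1.496 dyaw -1.496 q [-0.8   0.19  1.62 -0.    1.33 -2.3 ] down [-0.004  0.001 -1.   ] open 0.446 F [-0.1 -0.  -0.6]
total cm [66.88 -5.57  8.46] turn [-0.004  1.496 -0.003]
[2.6, -0.2, 0.3] [-0.0, 0.058, -0.0]
[2.5, -0.2, 0.5] [-0.0, 0.058, -0.0]
[2.5, -0.2, 0.6] [-0.0, 0.058, -0.0]
[2.5, -0.2, 0.8] [-0.0, 0.058, -0.0]
[2.4, -0.2, 0.9] [-0.0, 0.058, -0.0]
[2.4, -0.2, 1.0] [-0.0, 0.058, -0.0]
[2.3, -0.2, 1.2] [-0.0, 0.058, -0.0]
[2.2, -0.2, 1.3] [-0.0, 0.058, -0.0]
[2.2, -0.2, 1.4] [-0.0, 0.058, -0.0]
[2.1, -0.2, 1.6] [-0.0, 0.058, -0.0]
[2.0, -0.2, 1.7] [-0.0, 0.058, -0.0]
[1.9, -0.2, 1.8] [-0.0, 0.058, -0.0]
[1.8, -0.2, 1.9] [-0.0, 0.058, -0.0]
[1.7, -0.2, 2.0] [-0.0, 0.058, -0.0]
[1.5, -0.2, 2.1] [-0.0, 0.058, -0.0]
[1.4, -0
[... 899 characters left out ...]
.0, -0.063, 0.0]
[2.4, -0.2, -1.0] [-0.0, -0.063, 0.0]
[2.3, -0.2, -1.1] [-0.0, -0.063, 0.0]
[2.3, -0.2, -1.3] [-0.0, -0.063, 0.0]
[2.2, -0.2, -1.4] [-0.0, -0.063, 0.0]
[2.1, -0.2, -1.5] [-0.0, -0.063, 0.0]
[2.0, -0.2, -1.7] [-0.0, -0.063, 0.0]
[1.9, -0.2, -1.8] [-0.0, -0.063, 0.0]
[1.8, -0.2, -1.9] [-0.0, -0.063, 0.0]
[1.6, -0.2, -2.0] [-0.0, -0.063, 0.0]
[1.5, -0.2, -2.1] [-0.0, -0.063, 0.0]
[1.4, -0.2, -2.2] [-0.0, -0.063, 0.0]
[1.2, -0.2, -2.3] [-0.0, -0.063, 0.0]
[1.1, -0.2, -2.4] [-0.0, -0.063, 0.0]
[0.9, -0.2, -2.4] [-0.0, -0.063, 0.0]
[0.8, -0.2, -2.5] [-0.0, -0.063, 0.0]
[0.6, -0.2, -2.5] [-0.0, -0.063, 0.0]
[0.5, -0.2, -2.6] [-0.0, -0.063, 0.0]
[0.3, -0.2, -2.6] [-0.0, -0.063, 0.0]
```

```bash
python3 -m jog '[[[3.1,-0.3,0.4],[0,0.07,0],6],[[3.1,-0.3,0.6],[0,0.07,0],6],[[3.0,-0.3,0.8],[0,0.07,0],6],[[3.0,-0.2,1.0],[0,0.07,0],6],[[2.9,-0.1,1.2],[0,0.07,0],6],[[2.8,-0.1,1.4],[0,0.07,0],6],[[2.7,-0.1,1.6],[0,0.07,0],6],[[2.6,-0.1,1.8],[0,0.07,0],6],[[2.5,-0.1,1.9],[0,0.07,0],6],[[2.4,-0.1,2.1],[0,0.07,0],6],[[2.2,-0.1,2.3],[0,0.07,0],6],[[2.1,-0.1,2.4],[0,0.07,0],6]]'
python3 -m jog '[[[1.9,-0.1,2.5],[0,0.07,0],6],[[1.8,-0.1,2.6],[0,0.07,0],6],[[1.6,-0.1,2.7],[0,0.07,0],6],[[1.4,-0.1,2.8],[0,0.07,0],6],[[1.2,-0.1,2.9],[0,0.07,0],6],[[1.0,-0.1,3.0],[0,0.07,0],6]]'
python3 -c "
from h import *
plan([.439,.351,.21],0,5)
c=snap('scene');P=cloud(c);m=(P[...,1]>.45)&(c['depth']>0)&(P[...,0]<.8)&(P[...,2]>.03);print(P[m].min(0),P[m].max(0))"
```

```text
time_s: 14.03
eef_pos: [0.4475, 0.0733, 0.1811]
eef_rot: [0.689, -0.66, -0.193, 0.227]
wrist_force: [0.6, -0.2, 0.2]
opening: 0.703
time_s: 14.53
eef_pos: [0.4493, 0.2696, 0.172]
eef_rot: [0.714, -0.694, -0.026, 0.087]
wrist_force: [0.7, -0.8, 0.9]
opening: 0.7
t 14.53 pos [0.4493 0.2696 0.172 ] yaw 0.162 dyaw -0.162 q [0.28 0.15 1.71 0.05 1.35 0.11] down [-0.089  0.021 -0.996] open 0.7 F [ 0.7 -0.8  0.9]
total cm [-0.02 -3.53  8.32] turn [-0.028  0.161 -0.087]
[-0.0, -0.7, 1.7] [-0.006, 0.032, -0.017]
[-0.0, -0.7, 1.7] [-0.006, 0.032, -0.017]
[-0.1, -0.7, 1.7] [-0.006, 0.032, -0.017]
[-0.1, -0.7, 1.6] [-0.006, 0.032, -0.017]
[-0.2, -0.7, 1.6] [-0.006, 0.032, -0.017]
[0.07990082 0.45026033 0.03000842] [0.65375178 1.33498295 0.15764978]
```

View pics/d5.png

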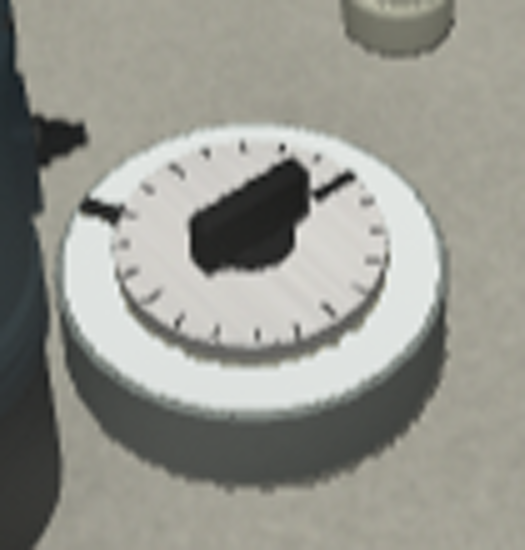

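Dial crop: zero line at (335,185), pointer at (100,210) near the left. Continue to the handle.

```bash
python3 -m jog '[[[0,-0.8,2.0],[-0.006,0.032,-0.02],6],[[0,-0.8,2.0],[-0.006,0.032,-0.02],6],[[-0.1,-0.7,1.9],[-0.006,0.032,-0.02],6],[[-0.1,-0.5,1.5],[-0.006,0.032,-0.02],6],[[-0.1,-0.3,0.8],[-0.006,0.032,-0.01],6],[[0,0,0],[0,0,0],6],[[0,0,0],[0,0,0],6]]'
python3 -c "
from h import *
c=snap('wrist','w6.png')
plan([.439,.351,.077],0,1)
for n in ['side','scene']:
    c=snap(n);P=cloud(c);m=(c['depth']>0)&(np.hypot(P[...,0]-.439,P[...,1]-.351)<.03)&(P[...,2]>.12)&(P[...,2]<.156);print(rect(P[m]))
"
```

```text
time_s: 15.17
eef_pos: [0.4268, 0.3573, 0.1818]
eef_rot: [-0.702, 0.712, -0.011, -0.008]
wrist_force: [-0.5, 0.7, -0.1]
opening: 0.705
t 15.22 pos [0.4266 0.3569 0.1814] yaw -0.005 dyaw 0.005 q [0.48 0.19 1.65 0.   1.33 0.49] down [-0.029 -0.015 -0.999] open 0.705 F [-0.6  0.3 -0.4]
total cm [ 1.54 10.41 -0.43] turn [ 0.015 -0.005 -0.029]
[1.5, 10.4, -0.4] [0.015, -0.005, -0.029]
(array([439. , 351.1,  21.5,  20.2,  53.3]), 99)
(array([440.4, 352. ,  27.5,  22. , 105.3]), 77)
```

View pics/w6.png

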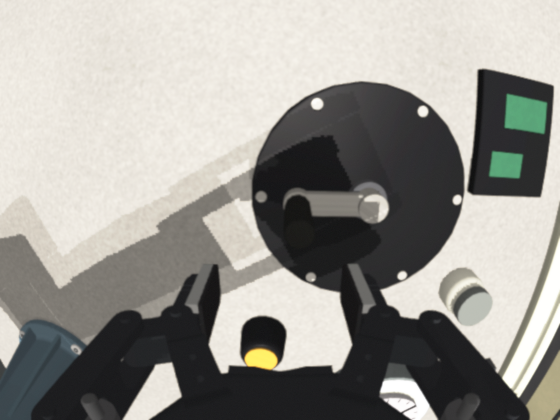

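Handle at about (297,220), clear and between the jaws after a 1.3 cm shift. Descending.

```bash
python3 -m jog '[[[0.5,0.5,-0.3],[0.005,0,-0.01],6],[[0.4,0.5,-0.2],[0.005,0,-0.01],6],[[0.3,1,0],[0.005,0,-0.01],6],[[0,1.5,0],[0,0,0],6],[[0,1.5,0],[0,0,0],6],[[0,1.5,0],[0,0,0],6],[[0,1.0,0],[0,0,0],6],[[0,0,0],[0,0,0],6]]'
python3 -c "
from h import *
plan([.439,.351,.08],0,1)
"
```

```text
time_s: 15.98
eef_pos: [0.4454, 0.3444, 0.1019]
eef_rot: [0.708, -0.706, 0.001, -0.008]
wrist_force: [-0.4, -0.2, 0.1]
opening: 0.705
t 15.98 pos [0.4454 0.3444 0.1019] yaw -0.013 dyaw 0.013 q [ 0.45  0.26  1.73 -0.    1.13  0.46] down [ 0.01   0.003 -1.   ] open 0.705 F [-0.4 -0.2  0.1]
total cm [-0.68  2.18  0.65] turn [-0.003 -0.013  0.01 ]
[-0.7, 2.2, 0.6] [-0.003, -0.013, 0.01]
```

```bash
python3 -m jog '[[[-0.3,0.8,0.3],[0,0,0],6],[[-0.1,0.7,0.2],[0,0,0],6],[[0,0.4,0.1],[0,0,0],6],[[0,0,0],[0,0,0],6],[[0,0,0],[0,0,0],6],[[0,0,0],[0,0,0],1],[[0,0,0],[0,0,0],0],[[0,0,0],[0,0,0],0],[[0,0,0],[0,0,0],0],[[0,0,0],[0,0,0],0]]'
python3 -c "
from h import *
plan([.439,.351,.08],0,1)
"
```

```text
time_s: 16.82
eef_pos: [0.4389, 0.3515, 0.0837]
eef_rot: [0.708, -0.706, 0.003, -0.006]
wrist_force: [6.5, -0.0, -7.9]
opening: 0.24
t 16.82 pos [0.4389 0.3515 0.0837] yaw -0.013 dyaw 0.013 q [0.46 0.29 1.74 0.   1.1  0.48] down [ 0.005  0.004 -1.   ] open 0.24 F [ 6.5 -0.  -7.9]
total cm [ 0.01  0.36 -0.05] turn [-0.004 -0.013  0.005]
[0.0, 0.4, -0.0] [-0.004, -0.013, 0.005]
```

```bash
cat >> h.py <<'E'
A=np.array([.5045,.3495])
def crank(dth,n):
    p,R,o=pose(); r=p[:2]-A; th=np.arctan2(r[1],r[0])
    print('t',round(o['time_s'],2),'th',round(th,3),'r',np.hypot(*r).round(4),'z',p[2].round(4),'down',R[:,1].round(3),'yaw',np.arctan2(R[1,0],R[0,0]).round(3),'open',round(o['opening'],3),'F',np.round(o['wrist_force'],1))
    pts=[p[:2]]+[A+.065*np.array([np.cos(th-dth*i),np.sin(th-dth*i)]) for i in range(1,n+1)]
    for a,b in zip(pts,pts[1:]):
        s=R.T@np.r_[b-a,0]*100; print([s[0].round(1),0,s[2].round(1)],end=' ')
    print()
E
python3 -c "
from h import *
crank(.2,12)"
```

```text
t 16.82 th 3.112 r 0.0656 z 0.0837 down [ 0.005  0.004 -1.   ] yaw -0.013 open 0.24 F [ 6.5 -0.  -7.9]
[np.float64(0.2), 0, np.float64(1.3)] [np.float64(0.4), 0, np.float64(1.2)] [np.float64(0.6), 0, np.float64(1.1)] [np.float64(0.9), 0, np.float64(1.0)] [np.float64(1.0), 0, np.float64(0.8)] [np.float64(1.2), 0, np.float64(0.6)] [np.float64(1.3), 0, np.float64(0.3)] [np.float64(1.3), 0, np.float64(0.1)] [np.float64(1.3), 0, np.float64(-0.2)] [np.float64(1.2), 0, np.float64(-0.4)] [np.float64(1.1), 0, np.float64(-0.7)] [np.float64(1.0), 0, np.float64(-0.9)]
```

```bash
python3 -m jog '[[[0.2,0,1.3],[0,0,0],0],[[0.4,0,1.2],[0,0,0],0],[[0.6,0,1.1],[0,0,0],0],[[0.9,0,1.0],[0,0,0],0]]'
python3 -c "
from h import *
crank(.2,12)"
```

```text
time_s: 17.15
eef_pos: [0.4581, 0.3964, 0.0836]
eef_rot: [0.708, -0.707, 0.005, -0.005]
wrist_force: [-0.1, -1.8, -1.7]
opening: 0.241
t 17.15 th 2.351 r 0.066 z 0.0836 down [ 0.001  0.001 -1.   ] yaw -0.014 open 0.241 F [-0.1 -1.8 -1.7]
[np.float64(1.1), 0, np.float64(0.8)] [np.float64(1.1), 0, np.float64(0.6)] [np.float64(1.2), 0, np.float64(0.4)] [np.float64(1.3), 0, np.float64(0.1)] [np.float64(1.3), 0, np.float64(-0.1)] [np.float64(1.2), 0, np.float64(-0.4)] [np.float64(1.1), 0, np.float64(-0.6)] [np.float64(1.0), 0, np.float64(-0.8)] [np.float64(0.8), 0, np.float64(-1.0)] [np.float64(0.6), 0, np.float64(-1.2)] [np.float64(0.3), 0, np.float64(-1.3)] [np.float64(0.1), 0, np.float64(-1.3)]
```

Turns beautifully with low force.

```bash
python3 -m jog '[[[1.1,0,0.8],[0,0,0],0],[[1.1,0,0.6],[0,0,0],0],[[1.2,0,0.4],[0,0,0],0],[[1.3,0,0.1],[0,0,0],0],[[1.3,0,-0.1],[0,0,0],0],[[1.2,0,-0.4],[0,0,0],0],[[1.1,0,-0.6],[0,0,0],0],[[1.0,0,-0.8],[0,0,0],0]]'
python3 -c "
from h import *
crank(.2,12)"
```

```text
time_s: 17.82
eef_pos: [0.5529, 0.393, 0.0834]
eef_rot: [-0.704, 0.71, -0.005, 0.002]
wrist_force: [-9.6, -6.2, 6.0]
opening: 0.242
t 17.82 th 0.731 r 0.0651 z 0.0834 down [-0.005 -0.009 -1.   ] yaw -0.009 open 0.242 F [-9.6 -6.2  6. ]
[np.float64(0.8), 0, np.float64(-1.0)] [np.float64(0.6), 0, np.float64(-1.2)] [np.float64(0.3), 0, np.float64(-1.3)] [np.float64(0.1), 0, np.float64(-1.3)] [np.float64(-0.2), 0, np.float64(-1.3)] [np.float64(-0.5), 0, np.float64(-1.2)] [np.float64(-0.7), 0, np.float64(-1.1)] [np.float64(-0.9), 0, np.float64(-0.9)] [np.float64(-1.1), 0, np.float64(-0.7)] [np.float64(-1.2), 0, np.float64(-0.5)] [np.float64(-1.3), 0, np.float64(-0.3)] [np.float64(-1.3), 0, np.float64(-0.0)]
```

```bash
python3 -m jog '[[[0.8,0,-1.0],[0,0,0],0],[[0.6,0,-1.2],[0,0,0],0],[[0.3,0,-1.3],[0,0,0],0],[[0.1,0,-1.3],[0,0,0],0],[[-0.2,0,-1.3],[0,0,0],0],[[-0.5,0,-1.2],[0,0,0],0],[[-0.7,0,-1.1],[0,0,0],0],[[-0.9,0,-0.9],[0,0,0],0]]'
python3 -c "
from h import *
crank(.2,12)"
```

```text
time_s: 18.48
eef_pos: [0.5441, 0.2992, 0.0835]
eef_rot: [0.707, -0.707, 0.009, 0.002]
wrist_force: [-3.6, 5.7, -3.4]
opening: 0.242
t 18.48 th -0.903 r 0.0641 z 0.0835 down [-0.016  0.001 -1.   ] yaw -0.01 open 0.242 F [-3.6  5.7 -3.4]
[np.float64(-1.0), 0, np.float64(-0.8)] [np.float64(-1.2), 0, np.float64(-0.5)] [np.float64(-1.3), 0, np.float64(-0.2)] [np.float64(-1.3), 0, np.float64(0.0)] [np.float64(-1.3), 0, np.float64(0.3)] [np.float64(-1.2), 0, np.float64(0.5)] [np.float64(-1.1), 0, np.float64(0.8)] [np.float64(-0.9), 0, np.float64(1.0)] [np.float64(-0.7), 0, np.float64(1.1)] [np.float64(-0.4), 0, np.float64(1.2)] [np.float64(-0.2), 0, np.float64(1.3)] [np.float64(0.1), 0, np.float64(1.3)]
```

```bash
python3 -m jog '[[[-1.0,0,-0.8],[0,0,0],0],[[-1.2,0,-0.5],[0,0,0],0],[[-1.3,0,-0.2],[0,0,0],0],[[-1.3,0,0],[0,0,0],0],[[-1.3,0,0.3],[0,0,0],0],[[-1.2,0,0.5],[0,0,0],0],[[-1.1,0,0.8],[0,0,0],0],[[-0.9,0,1.0],[0,0,0],0],[[-0.7,0,1.1],[0,0,0],0]]'
python3 -c "
from h import *
crank(.17,12)"
```

```text
time_s: 19.23
eef_pos: [0.4444, 0.3236, 0.0837]
eef_rot: [0.711, -0.703, 0.007, -0.005]
wrist_force: [9.2, 3.0, -12.5]
opening: 0.24
t 19.23 th -2.734 r 0.0654 z 0.0837 down [-0.003  0.011 -1.   ] yaw -0.016 open 0.24 F [  9.2   3.  -12.5]
[np.float64(-0.3), 0, np.float64(1.1)] [np.float64(-0.2), 0, np.float64(1.1)] [np.float64(0.0), 0, np.float64(1.1)] [np.float64(0.2), 0, np.float64(1.1)] [np.float64(0.4), 0, np.float64(1.0)] [np.float64(0.5), 0, np.float64(1.0)] [np.float64(0.7), 0, np.float64(0.9)] [np.float64(0.8), 0, np.float64(0.7)] [np.float64(0.9), 0, np.float64(0.6)] [np.float64(1.0), 0, np.float64(0.4)] [np.float64(1.1), 0, np.float64(0.2)] [np.float64(1.1), 0, np.float64(0.0)]
```

```bash
python3 -m jog '[[[-0.3,0,1.1],[0,0,0],0],[[-0.2,0,1.1],[0,0,0],0],[[0,0,1.1],[0,0,0],0],[[0.2,0,1.1],[0,0,0],0]]'
python3 -c "
from h import *
crank(.12,10)"
```

```text
time_s: 19.57
eef_pos: [0.44, 0.3655, 0.0831]
eef_rot: [-0.705, 0.709, -0.006, 0.003]
wrist_force: [-9.8, -67.3, 29.9]
opening: 0.239
t 19.57 th 2.899 r 0.0665 z 0.0831 down [-0.005 -0.005 -1.   ] yaw -0.012 open 0.239 F [ -9.8 -67.3  29.9]
[np.float64(0.4), 0, np.float64(0.7)] [np.float64(0.3), 0, np.float64(0.7)] [np.float64(0.4), 0, np.float64(0.7)] [np.float64(0.5), 0, np.float64(0.6)] [np.float64(0.5), 0, np.float64(0.6)] [np.float64(0.6), 0, np.float64(0.5)] [np.float64(0.7), 0, np.float64(0.4)] [np.float64(0.7), 0, np.float64(0.3)] [np.float64(0.7), 0, np.float64(0.2)] [np.float64(0.8), 0, np.float64(0.2)]
```

```bash
python3 -m jog '[[[0,0,0],[0,0,0],0],[[0,0,0],[0,0,0],0]]'; python3 -m jog '[[[0.1,0,0.4],[0,0,0],0],[[0,0,0],[0,0,0],0]]'
python3 -c "
from h import *
crank(.12,1)
c=snap('side');cv2.imwrite('pics/d7.png',cv2.resize(c['frame'][170:280,230:335,::-1],None,fx=5,fy=5,interpolation=cv2.INTER_CUBIC))"
```

```text
time_s: 19.73
eef_pos: [0.4397, 0.3623, 0.0836]
eef_rot: [-0.701, 0.713, -0.006, 0.001]
wrist_force: [0.2, 1.4, -6.1]
opening: 0.241
time_s: 19.9
eef_pos: [0.4396, 0.3621, 0.0836]
eef_rot: [-0.697, 0.717, -0.008, -0.001]
wrist_force: [1.0, -3.0, -0.4]
opening: 0.239
t 19.9 th 2.95 r 0.0662 z 0.0836 down [-0.013 -0.029 -1.   ] yaw -0.01 open 0.239 F [ 1.  -3.  -0.4]
[np.float64(0.3), 0, np.float64(0.7)]
```

View pics/d7.png

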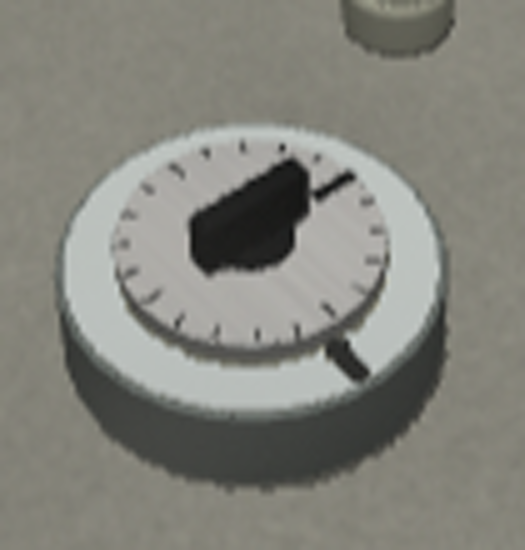

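Pointer now at crop (348,360), zero line still at (335,185). Confirm the stop with a firmer push.

```bash
python3 -m jog '[[[0.1,0,0.8],[-0.01,0,0],0],[[0.2,0,0.8],[-0.01,0,0],0]]'
python3 -c "
from h import *
crank(.12,1)
c=snap('side');D=np.array([.5745,-.0015])
def ang(u,v,z):
    q=onz(c,230+u/5-.4,170+v/5-.4,z)[:2]-D; return np.degrees(np.arctan2(q[1],q[0])).round(1),np.hypot(*q).round(4)
print('p0',ang(100,210,.054),'p1',ang(348,360,.054),'zero',ang(335,185,.066))
"
```

```text
time_s: 20.12
eef_pos: [0.4395, 0.3626, 0.0831]
eef_rot: [-0.677, 0.736, -0.012, -0.006]
wrist_force: [-15.3, -44.3, 22.7]
opening: 0.242
t 20.12 th 2.943 r 0.0663 z 0.0831 down [-0.025 -0.083 -0.996] yaw -0.01 open 0.242 F [-15.3 -44.3  22.7]
[np.float64(0.3), 0, np.float64(0.7)] 
p0 (np.float64(152.5), np.float64(0.0771)) p1 (np.float64(-58.6), np.float64(0.0721)) zero (np.float64(37.5), np.float64(0.0511))
```

```bash
python3 -m jog '[[[0,0,-0.2],[0,0,0],0],[[0,0,0],[0,0,0],0],[[0,0,0],[0,0,0],3],[[0,0,0],[0,0,0],5],[[0,0,0],[0,0,0],5],[[0,0,0],[0,0,0],5],[[0,0,0],[0,0,0],5]]'
python3 -c "
from h import *
crank(.12,1)
plan([.4395,.362,.18],0,6)"
```

```text
time_s: 20.75
eef_pos: [0.4389, 0.3627, 0.0849]
eef_rot: [-0.676, 0.737, -0.013, -0.007]
wrist_force: [-0.1, -0.6, 0.1]
opening: 0.583
t 20.75 th 2.943 r 0.0669 z 0.0849 down [-0.028 -0.087 -0.996] yaw -0.009 open 0.583 F [-0.1 -0.6  0.1]
[np.float64(0.4), 0, np.float64(0.7)] 
t 20.75 pos [0.4389 0.3627 0.0849] yaw -0.009 dyaw 0.009 q [ 0.52  0.36  1.65 -0.07  1.2   0.55] down [-0.028 -0.087 -0.996] open 0.583 F [-0.1 -0.6  0.1]
total cm [-0.2  -9.46 -0.9 ] turn [ 0.087 -0.008 -0.027]
[-0.0, -1.6, -0.1] [0.015, -0.001, -0.005]
[-0.0, -1.6, -0.1] [0.015, -0.001, -0.005]
[-0.0, -1.6, -0.1] [0.015, -0.001, -0.005]
[-0.0, -1.6, -0.1] [0.015, -0.001, -0.005]
[-0.0, -1.6, -0.1] [0.015, -0.001, -0.005]
[0.0, -1.6, -0.0] [0.015, -0.001, -0.005]
```

```bash
python3 -m jog '[[[0,-1.6,-0.1],[0.015,0,-0.005],5],[[0,-2,-0.1],[0.015,0,-0.005],5],[[0,-2,-0.1],[0.015,0,-0.005],5],[[0,-2,-0.1],[0.015,0,-0.005],5],[[0,-2,-0.1],[0.015,0,-0.005],5],[[0,-1.5,0],[0.012,0,-0.005],5],[[0,0,0],[0,0,0],5]]'
python3 -c "
from h import *
plan([.5745,-.0015,.18],np.radians(126),14)"
```

```text
time_s: 21.33
eef_pos: [0.4393, 0.3653, 0.2001]
eef_rot: [0.709, -0.706, 0.001, -0.003]
wrist_force: [0.1, 1.0, 0.1]
opening: 0.584
t 21.33 pos [0.4393 0.3653 0.2001] yaw -0.005 dyaw -0.937 q [0.48 0.18 1.63 0.   1.33 0.49] down [ 0.002  0.004 -1.   ] open 0.584 F [0.1 1.  0.1]
total cm [ 13.72   1.88 -36.62] turn [-0.005  0.937 -0.   ]
[1.0, 0.1, -2.6] [-0.0, 0.067, -0.0]
[1.2, 0.1, -2.5] [-0.0, 0.067, -0.0]
[1.3, 0.1, -2.5] [-0.0, 0.067, -0.0]
[1.5, 0.1, -2.4] [-0.0, 0.067, -0.0]
[1.6, 0.1, -2.3] [-0.0, 0.067, -0.0]
[1.8, 0.1, -2.1] [-0.0, 0.067, -0.0]
[1.9, 0.1, -2.0] [-0.0, 0.067, -0.0]
[2.1, 0.1, -1.9] [-0.0, 0.067, -0.0]
[2.2, 0.1, -1.7] [-0.0, 0.067, -0.0]
[2.3, 0.1, -1.6] [-0.0, 0.067, -0.0]
[2.4, 0.1, -1.4] [-0.0, 0.067, -0.0]
[2.5, 0.1, -1.3] [-0.0, 0.067, -0.0]
[2.6, 0.1, -1.1] [-0.0, 0.067, -0.0]
[2.6, 0.1, -0.9] [-0.0, 0.067, -0.0]
```

```bash
python3 -m jog '[[[1,0,-2.6],[0,0.067,0],4.5],[[1.2,0,-2.5],[0,0.067,0],4.5],[[1.3,0,-2.5],[0,0.067,0],4.5],[[1.5,0,-2.4],[0,0.067,0],4.5],[[1.6,0,-2.3],[0,0.067,0],4.5],[[1.8,0,-2.1],[0,0.067,0],4.5],[[1.9,0,-2.0],[0,0.067,0],4.5],[[2.1,0,-1.9],[0,0.067,0],4.5],[[2.2,0,-1.7],[0,0.067,0],4.5],[[2.3,0,-1.6],[0,0.067,0],4.5],[[2.4,0,-1.4],[0,0.067,0],4.5],[[1.5,0,-0.8],[0,0.067,0],4.5]]'
python3 -m jog '[[[0,0,0],[0,0.05,0],4.5],[[0,0,0],[0,0,0],4.5]]'
python3 -c "
from h import *
plan([.5745,-.0015,.1],np.radians(126),5)"
```

```text
time_s: 22.33
eef_pos: [0.5488, 0.0526, 0.1899]
eef_rot: [0.647, -0.645, 0.29, -0.285]
wrist_force: [0.3, 0.4, -0.1]
opening: 0.527
time_s: 22.5
eef_pos: [0.5493, 0.0483, 0.1875]
eef_rot: [0.637, -0.637, 0.31, -0.304]
wrist_force: [0.3, -0.3, 0.8]
opening: 0.528
t 22.5 pos [0.5493 0.0483 0.1875] yaw -0.898 dyaw -0.044 q [-0.13  0.15  1.68  0.    1.32  0.77] down [-0.009  0.005 -1.   ] open 0.528 F [ 0.3 -0.3  0.8]
total cm [ 5.55  8.71 -1.1 ] turn [ 0.004  0.044 -0.009]
[1.1, 1.7, -0.2] [0.001, 0.009, -0.002]
[1.1, 1.7, -0.2] [0.001, 0.009, -0.002]
[1.1, 1.7, -0.2] [0.001, 0.009, -0.002]
[1.1, 1.7, -0.2] [0.001, 0.009, -0.002]
[1.1, 1.7, -0.2] [0.001, 0.009, -0.002]
```

```bash
python3 -m jog '[[[1.5,0.5,-0.3],[0,0.015,0],4.5],[[1.5,1,-0.3],[0,0.015,0],4.5],[[1.2,1,-0.3],[0,0.015,0],4.5],[[0.8,1,-0.1],[0,0,0],4.5],[[0.3,1.5,0],[0,0,0],4.5],[[0,1.5,0],[0,0,0],4.5],[[0,0,0],[0,0,0],4.5],[[0,0,0],[0,0,0],4.5]]'
python3 -c "
from h import *
c=snap('wrist','w8.png')
plan([.5745,-.0015,.054],np.radians(126),5)"
```

```text
time_s: 23.17
eef_pos: [0.5735, -0.0044, 0.111]
eef_rot: [-0.63, 0.631, -0.326, 0.315]
wrist_force: [0.6, -0.4, 0.5]
opening: 0.532
t 23.22 pos [ 0.573  -0.0042  0.1108] yaw -0.941 dyaw -0.002 q [-0.22  0.29  1.68  0.    1.19  0.72] down [-0.016  0.006 -1.   ] open 0.525 F [-1.4 -0.2 -0.8]
total cm [-0.05  5.67  0.33] turn [ 0.01   0.002 -0.014]
[-0.0, 1.1, 0.1] [0.002, 0.0, -0.003]
[-0.0, 1.1, 0.1] [0.002, 0.0, -0.003]
[-0.0, 1.1, 0.1] [0.002, 0.0, -0.003]
[-0.0, 1.1, 0.1] [0.002, 0.0, -0.003]
[-0.0, 1.1, 0.1] [0.002, 0.0, -0.003]
```

View pics/w8.png

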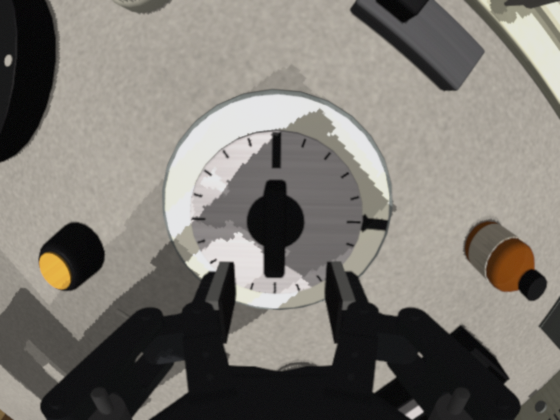

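Wrist picture: grip bar upright (277,228), parallel to the jaws; zero line (277,150); pointer (374,225). Measuring the angles here, then gripping.

```bash
cat >> h.py <<'E'
def marks(c,z0box,pbox):
    g=c['frame'].astype(int).sum(-1)
    def cen(b,z):
        u0,u1,v0,v1=b; s=g[v0:v1,u0:u1]; m=(s<150).astype(np.uint8)
        n,l,st,ce=cv2.connectedComponentsWithStats(m); k=1+st[1:,4].argmax(); print('px',st[k],ce[k]+[u0,v0])
        v,u=np.nonzero(l==k); return np.array([onz(c,a+u0,b_+v0,z,1)[:2] for a,b_ in zip(u,v)])
    D=np.array([.5745,-.0015]); r={}
    for n,b,z in (('zero',z0box,.066),('ptr',pbox,.054)):
        P=cen(b,z); q=P.mean(0)-D; r[n]=np.degrees(np.arctan2(q[1],q[0])); w=np.linalg.eigh(np.cov(P.T))[1][:,1]
        print(n,r[n].round(2),'r',np.hypot(*q).round(4),'axis',np.degrees(np.arctan2(w[1],w[0])).round(1))
    print('turn needed deg',((r['ptr']-r['zero']+180)%360-180).round(2))
E
python3 -c "
from h import *
c=snap('wrist'); marks(c,(265,290,128,172),(362,392,212,238))"
python3 -m jog '[[[0,1.2,0.1],[0.003,0,-0.003],4.5],[[0,1.5,0.1],[0.003,0,-0.003],4.5],[[0,1.2,0],[0.003,0,-0.003],4.5],[[0,1,0],[0,0,-0.003],4.5],[[0,0,0],[0,0,0],4.5]]'
python3 -c "
from h import *
plan([.5745,-.0015,.054],np.radians(126),2)"
```

```text
px [  8   5   9  34 274] [276.73357664 149.47445255]
zero 37.75 r 0.0512 axis -145.8
px [  0   3  27  15 246] [374.27235772 223.30894309]
ptr -57.99 r 0.0722 axis 119.5
turn needed deg -95.74
time_s: 23.68
eef_pos: [0.5795, -0.0027, 0.0667]
eef_rot: [0.632, -0.629, 0.316, -0.323]
wrist_force: [-0.7, -1.0, 1.2]
opening: 0.527
t 23.68 pos [ 0.5795 -0.0027  0.0667] yaw -0.938 dyaw -0.005 q [-0.21  0.35  1.71  0.    1.07  0.73] down [ 0.011 -0.001 -1.   ] open 0.527 F [-0.7 -1.   1.2]
total cm [-0.4   1.26 -0.34] turn [-0.008  0.005  0.007]
[-0.2, 0.6, -0.2] [-0.004, 0.002, 0.004]
[-0.2, 0.6, -0.2] [-0.004, 0.002, 0.004]
```

```bash
python3 -m jog '[[[-0.2,0.6,-0.2],[-0.004,0.002,0.004],4.5],[[-0.1,0.5,-0.1],[0,0,0],4.5],[[0,0,0],[0,0,0],4.5],[[0,0,0],[0,0,0],1],[[0,0,0],[0,0,0],0],[[0,0,0],[0,0,0],0],[[0,0,0],[0,0,0],0],[[0,0,0],[0,0,0],0]]'
python3 -c "
from h import *
plan([.5745,-.0015,.054],np.radians(126),2)"
```

```text
time_s: 24.35
eef_pos: [0.5744, 0.0011, 0.0579]
eef_rot: [0.632, -0.629, 0.32, -0.32]
wrist_force: [1.0, -1.2, -5.1]
opening: 0.146
t 24.35 pos [0.5744 0.0011 0.0579] yaw -0.939 dyaw -0.003 q [-0.21  0.35  1.72  0.    1.06  0.73] down [ 0.003  0.004 -1.   ] open 0.146 F [ 1.  -1.2 -5.1]
total cm [ 0.22  0.39 -0.15] turn [-0.005  0.003 -0.001]
[0.1, 0.2, -0.1] [-0.002, 0.002, -0.001]
[0.1, 0.2, -0.1] [-0.002, 0.002, -0.001]
```

```bash
python3 -m jog '[[[0,0,0],[0,0.06,0],0],[[0,0,0],[0,0.12,0],0],[[0,0,0],[0,0.12,0],0],[[0,0,0],[0,0.12,0],0],[[0,0,0],[0,0.12,0],0],[[0,0,0],[0,0.12,0],0]]'
python3 -c "
from h import *
plan([.5744,.0,.0579],-.94-np.radians(95),6)"
```

```text
time_s: 24.85
eef_pos: [0.5745, 0.001, 0.0578]
eef_rot: [0.489, -0.485, 0.513, -0.512]
wrist_force: [-0.2, 0.7, -2.3]
opening: 0.143
t 24.85 pos [0.5745 0.001  0.0578] yaw -1.622 dyaw -0.976 q [-0.21  0.35  1.72  0.01  1.06  1.41] down [ 0.003  0.004 -1.   ] open 0.143 F [-0.2  0.7 -2.3]
total cm [ 0.1  -0.01 -0.  ] turn [-0.001  0.976 -0.005]
[0.0, -0.0, -0.0] [-0.0, 0.163, -0.001]
[0.0, -0.0, 0.0] [-0.0, 0.163, -0.001]
[0.0, -0.0, 0.0] [-0.0, 0.163, -0.001]
[0.0, -0.0, 0.0] [-0.0, 0.163, -0.001]
[0.0, -0.0, 0.0] [-0.0, 0.163, -0.001]
[0.0, -0.0, 0.0] [-0.0, 0.163, -0.001]
```

```bash
python3 -m jog '[[[0,0,0],[0,0.12,0],0],[[0,0,0],[0,0.12,0],0],[[0,0,0],[0,0.12,0],0],[[0,0,0],[0,0.12,0],0],[[0,0,0],[0,0.12,0],0],[[0,0,0],[0,0.12,0],0],[[0,0,0],[0,0.12,0],0],[[0,0,0],[0,0.06,0],0],[[0,0,0],[0,0,0],0],[[0,0,0],[0,0,0],0]]'
python3 -c "
from h import *
plan([.5744,.0,.0579],-.94-np.radians(95),1)
c=snap('wrist','w9.png')"
```

```text
time_s: 25.68
eef_pos: [0.5743, 0.0008, 0.0578]
eef_rot: [0.203, -0.2, 0.679, -0.677]
wrist_force: [0.1, 1.9, -2.0]
opening: 0.146
t 25.68 pos [0.5743 0.0008 0.0578] yaw -2.564 dyaw -0.034 q [-0.21  0.35  1.72  0.01  1.07  2.35] down [ 0.002  0.004 -1.   ] open 0.146 F [ 0.1  1.9 -2. ]
total cm [ 0.04 -0.01  0.07] turn [ 0.002  0.034 -0.004]
[0.0, -0.0, 0.1] [0.002, 0.034, -0.004]
```

View pics/w9.png

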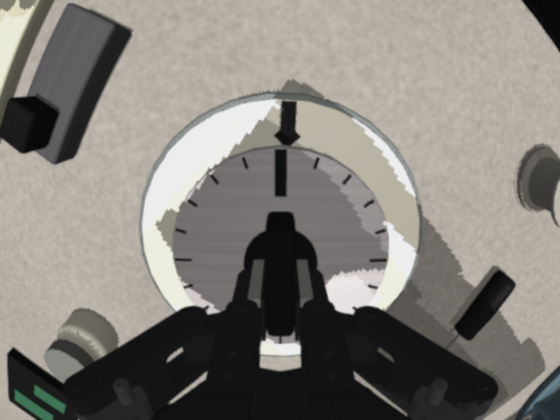

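Picture: zero line at (280,172), pointer at (288,122): a few degrees short, clockwise still to go. Measuring.

```bash
python3 -c "
from h import *
c=snap('wrist'); marks(c,(270,290,150,200),(272,305,100,146))"
```

```text
px [  5   0  11  46 504] [280.01984127 172.5       ]
zero -54.06 r 0.0466 axis 123.1
px [  3   2  24  43 606] [287.42244224 124.13861386]
ptr -58.13 r 0.07 axis 119.3
turn needed deg -4.07
```

```bash
python3 -m jog '[[[0,0,0],[0,0.04,0],0],[[0,0,0],[0,0.028,0],0],[[0,0,0],[0,0,0],0],[[0,0,0],[0,0,0],0]]'
python3 -c "
from h import *
plan([.5744,.0,.0579],-.94-np.radians(98),1)
c=snap('wrist'); marks(c,(270,292,150,200),(262,305,100,144))"
```

```text
time_s: 26.12
eef_pos: [0.5743, 0.0008, 0.0578]
eef_rot: [0.181, -0.178, 0.685, -0.683]
wrist_force: [0.2, -0.2, -2.7]
opening: 0.143
t 26.12 pos [0.5743 0.0008 0.0578] yaw -2.628 dyaw -0.023 q [-0.21  0.35  1.72  0.01  1.07  2.42] down [ 0.002  0.004 -1.   ] open 0.143 F [ 0.2 -0.2 -2.7]
total cm [ 0.03 -0.01  0.07] turn [ 0.002  0.023 -0.004]
[0.0, -0.0, 0.1] [0.002, 0.023, -0.004]
px [  5   0  11  46 504] [280.01984127 172.5       ]
zero -57.91 r 0.0464 axis 119.5
px [  5   2  24  42 614] [278.31596091 123.94136808]
ptr -58.03 r 0.07 axis 120.1
turn needed deg -0.12
```

```bash
python3 -m jog '[[[0,0,0],[0,0,0],4],[[0,0,0],[0,0,0],4],[[0,0,0],[0,0,0],4],[[0,0,0],[0,0,0],4],[[0,-1,0],[0,0,0],4],[[0,-1.5,0],[0,0,0],4],[[0,-2,0],[0,0,0],4],[[0,-2.5,0],[0,0,0],4],[[0,-2.5,0],[0,0,0],4],[[0,-2,0],[0,0,0],4],[[0,0,0],[0,0,0],4],[[0,0,0],[0,0,0],4]]'
python3 -c "
from h import *
plan([.5744,.0,.1],-2.6,0,show=False) if 0 else None
c=snap('wrist','w10.png'); s=snap('side'); sc=snap('scene')
cv2.imwrite('pics/f.png',np.hstack([cv2.resize(c['frame'],(400,300)),cv2.resize(s['frame'],(400,300))])[:,:,::-1])
for n,c in (('side',s),('scene',sc)):
    P=cloud(c); g=c['frame'].astype(int).sum(-1)
    m=(c['depth']>0)&(g>200)&(P[...,2]>.02)&(P[...,2]<.04)&(abs(P[...,0]-.471)<.09)&(abs(P[...,1]+.327)<.05);print('bar',rect(P[m]),np.median(P[m][:,2]))
    m=(c['depth']>0)&(np.hypot(P[...,0]-.4395,P[...,1]-.362)<.03)&(P[...,2]>.13)&(P[...,2]<.156);print('handle',rect(P[m]))
    m=(c['depth']>0)&(np.hypot(P[...,0]-.5745,P[...,1]+.0015)<.06)&(P[...,2]>.091)&(P[...,2]<.1);print('grip',rect(P[m]))
"
```

```text
time_s: 27.17
eef_pos: [0.575, -0.0005, 0.184]
eef_rot: [0.183, -0.179, 0.684, -0.683]
wrist_force: [0.3, 0.6, -1.3]
opening: 0.47
bar (array([ 476.6, -329.9,  139.1,   22.8,  175.9]), 1024) 0.02681410250976602
handle (array([439.1, 360.8,  21.6,  20.8, 127.1]), 71)
grip (array([573.3,  -1. ,  60.2,  13.9, 120. ]), 135)
bar (array([ 479. , -330. ,  141.5,   21.9,  176.1]), 333) 0.026409329323259356
handle (array([440.5, 359.5,  24.2,  19.1,   4.7]), 59)
grip (array([574.8,  -0.9,  60.3,  14.4, 121.8]), 84)
```

```bash
python3 -c "
from h import *
c=snap('wrist');K=c['K']
def pj(X):
    q=c['R']@X+c['t'];th=np.arctan2(np.hypot(q[0],q[1]),q[2]);r=np.hypot(q[0],q[1]);return K[0,2]+K[0,0]*th*q[0]/r,K[1,2]+K[1,1]*th*q[1]/r
a=np.radians(-58); d=np.array([np.cos(a),np.sin(a)]);D=np.array([.5745,-.0015])
z=pj(np.r_[D+.049*d,.066]);p=pj(np.r_[D+.072*d,.054]);print(z,p)
z1=pj(np.r_[D+.0625*d,.066]);vz=int(round(z1[1]))
bx=lambda q,h,t,b:(int(q[0])-h,int(q[0])+h,t,b)
marks(c,bx(z,11,vz,int(z[1])+14),bx(p,14,int(p[1])-18,vz-1))
print(ctrl.get_obs()['wrist_force'],ctrl.get_obs()['dq'])"
```

```text
(np.float64(279.9598536125798), np.float64(141.29306787695612)) (np.float64(278.97342564908183), np.float64(114.66849964095951))
px [ 10   6   5  23 115] [280. 143.]
zero -57.97 r 0.0475 axis 119.7
px [ 10   9  11  20 152] [279.05921053 115.16447368]
ptr -58.05 r 0.0715 axis 120.3
turn needed deg -0.08
[ 1.11337584 -0.20205791  0.56977508] [ 2.15037074e-05  1.05123860e-02  4.95084677e-03 -2.25565548e-03
  4.50266379e-04  5.47095305e-04]
```

```bash
python3 -c "
from h import *
print(ctrl.hand_in())"
```

```text
the job is handed in; nothing more can be done
None
```

The job is done and handed in at about 27 s of the 72 s allowed; no verdict came back.

- **Clamp bar:** it lies flat in the tray. The last depth check put its top at about 27 mm (tray floor plus bar height) and its middle about 7 mm from the tray's centre, parallel to the tray.
- **Crank:** I wound it about 6.5 rad clockwise, until a 44 N push no longer moved it. The pointer swung 149° (2.60 rad), which matches 6.5 rad. After release the handle stayed at its stop position.
- **Bezel:** I turned it about 97° clockwise. The last look, after letting go, showed the zero line within about 0.1° of the pointer, against a limit of about 2.9°.
- **Other things on the bench:** I saw no bystander touched in the pictures, but I did not measure their positions at the end. The gripper finished clear, above the dial.

**What disagreed:**
- The first grasp closed on air. The cameras showed the fingertips about 23 mm higher than the reported TCP, so I used that offset from then on.
- The wrist force peaked at about 75 N when the crank met its stop, below the 120 N limit.
- The final combined picture could not be viewed because the 12-picture limit was used up, so the last checks were numeric only.

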